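# Set the roller's flat upward in the V-block and clamp it

## Robot

A 6-joint arm with a two-finger parallel gripper is mounted at the origin on a cart in front of the work surface, level with it; the furniture and walls round the work are solid. World frame = base frame: x ahead of the robot, y to its left, z up, the work surface at z = 0. Lengths are in m, angles in rad, forces in N, time in s.
With the tool pointing down it reaches from about 0.35 to 0.85 m from the base axis. Payload 8.1 kg.
Tool frame: the origin (TCP) lies midway between the tips of the shut fingers; the grasp point (between the pads) lies 19 mm behind it; z points along the fingers, x is the direction in which the jaws open and shut, and the axes are right-handed (so a half turn about z gives the same grasp; the last joint's range is limited). The gripper opens to 93 mm and grips with 3 to 60 N. Pads are 15 mm wide; open, the fingers measure 128 mm over their backs; the gripper's body (75 mm by 188 mm) begins 65 mm behind the grasp point.
Start: joints at [1.148, 0.13, 1.488, -0, 1.523, -0.085], TCP at [0.199, 0.566, 0.219] pointing down, gripper open.
Joint ranges: [-2.96, 2.96], [-0.89, 2.26], [0.02, 2.5], [-1.34, 4.48], [0, 2.73], [-2.66, 2.66]. Speed limits (rad/s): [2.39, 2.39, 2.79, 3.14, 3.14, 3.14].

## Interface

Orientations are given as a unit quaternion [x, y, z, w].
In Python, from plant import manip, grab_frame, calibration, hand_in gives the robot as it stands.
- The arm moves only by the tool move_arm, never from a script. Its argument "targets" is a list of rows, each an object with "slide": the shift along the tool's x, y, z in m, a list of three; "turn": the turn, a rotation vector about the tool's x, y, z in degrees, a list of three; "claw": the opening in per cent of the stroke, from 0 (shut) to 100 (fully open). In form: [{"slide": [tx, ty, tz], "turn": [wx, wy, wz], "claw": claw}, ...]. A call has 1 to 8 rows; each row shifts and turns the commanded pose from where the row before left it, along the tool's axes as they then stand; what a row does not reach is not made up. A row lasts 1/8 s, in which the tool goes at most 62.5 mm and 10.7 degrees, less where a joint would pass 70% of its speed; a pose out of reach is approached as far as the arm can. A call is refused whole if a number of a shift passes 0.0625 or a number of a turn 10.7, either way. A call with a gripper value outside its range is refused whole. The fingers move at their own pace and stop on an object; "force" is the grip in N (left out, the last holds). Time passes only in rows, so rows that do not move let the fingers close. It gives the time, the measured TCP pose, the force and the opening at its end, in the units of the state.
- manip.get_state(): the state, without advancing time (a new reading comes with each control period).
- grab_frame(name): name is "side" or "top"; returns the picture (400x640x3 uint8, red, green, blue); there is no depth.
- calibration(name): a dict with "intrinsics" (3x3 intrinsics, pixels), "extrinsics" (4x4, takes a point from world to camera coordinates). Camera axes: x right, y up, looking along -z (the intrinsics and any distortion apply to the point x, -y, -z); pixel columns grow to the right and rows downward; lengths in m; the calibration is good to about 2 mm. A picture is of the moment at which its call begins. calibration takes no time and is no camera call.
- hand_in(): hands the job in, once; it reports no verdict.
The state is a dict: "time": time; "q": joint angles; "qd": joint speeds; "joint_efforts": joint torques, N m; "tcp_pos": TCP position; "tool_rot": TCP orientation; "wrist_force": force on the tool from outside, world axes, zero at the start; "torque": the same for the moment, N m; "finger_gap": finger opening in m.
Only numpy, scipy, OpenCV 4.12 (cv2) and the standard library are available. Lean on these libraries where they do the work, as an engineer would, in place of code of your own. Each camera call takes 0.05 s, during which the arm holds its last target.

## Task

Roll the dark wooden roller in its V-block until the white flat on it faces straight up, then flip the red-handled clamp lever over its high point so that it snaps shut with its pad on the flat. Leave the roller lying in the V-block, and do not knock the two clay cups.

Things in the scene. Friction and masses are not known exactly. Their poses are not given: they have to be found in the camera images.
- jig: Fixed wooden jig, board 100 x 280 x 18 mm (x, y, z), origin at its underside on the table, z up, yaw within 0.4 rad. Two plywood V-saddles (24 mm along y, 66 mm wide, 88 mm high) at y = -90 and +66 mm carry the roller in 90-degree grooves along y. A steel clamp stand (foot 60 x 46 mm, cheeks 30 mm over all in x, 134 mm high) is at y = +106 mm.
- vee_center (a point): Jig point at x = 0, y = -20 mm, 90 mm above the table: the roller's origin when it rests centred in the V-block.
- roller: Loose dark wooden roller, 36 mm diameter, 0.15 to 0.36 kg, resting in the saddles. Origin on its axis; y along the axis, about parallel to the jig's y, from -118 mm (knob) to +106 mm (plain end). z is the flat's outward normal: z upright = flat facing up. At the start z leans 0.75 to 1.25 rad from upright toward the jig's -x (robot's) side. Friction holds it where it is left.
- roller_grip (a point): Point on the roller's axis at roller y = -22 mm, in the free stretch between one saddle and the flat (roller y = -58 to +24 mm), round there; 72 mm of air below the axis down to the board. Gripped across its diameter here, it can be turned about its axis in the grooves.
- roller_flat (a point): Centre of the white painted flat on the roller (roller frame 0, 44, 11 mm); the flat is 28 mm wide and runs from roller y = 24 to 64 mm, 11 mm from the axis.
- lever_pivot (a point): Hinge axis of the clamp lever, on the jig at x = 0, y = +106 mm, 120 mm above the table; the axis runs along the jig's x.
- lever_grip (a point): Point on the lever 105 mm from the pivot, within its red grip (15 mm thick, from 82 to 135 mm from the pivot). To close, push it from its outer (+y) side toward the jig's -y, over the top. The lever's rubber pad (18 mm diameter) sits 82 mm from the pivot, 19 mm under the lever.
- lever (a joint): Clamp lever angle, rad. 0 = open, leaning 0.70 rad from upright toward the jig's +y, away from the roller; 0.70 = upright; about 2.27 = shut: lever level along the jig's -y, pad flat on the roller's flat. A cam spring (up to 0.4 N m) drives it back to open below 0.95 and shut above. With the pad on the round instead of the flat it stops near 2.18.
- thrown_cup: Unfired brown clay cup, 65 mm wide, 62 mm high, origin under its centre, a bystander behind the jig.
- slip_cup: Small blue clay cup, 52 mm wide, 45 mm high, origin under its centre, a bystander behind the jig.

How it is judged:
On the way, in this order (a step that is already met when the one before it is completed fails the run):
1. the roller lies in the V-block with its flat facing up, the lever still open (angle between roller's own z axis and vertical below 0.12 rad and value of joint lever below 0.5 rad and x of roller in the frame of jig between -0.006 and 0.006 m and y of roller in the frame of jig between -0.032 and -0.008 m and z of roller in the frame of jig between 0.084 and 0.096 m and angle between the y axis of roller and the y axis of jig, either way round below 0.08 rad), for 0.3 s.
2. the lever has snapped shut on the flat (value of joint lever above 2.235 rad and angle between roller's own z axis and vertical below 0.12 rad), for 0.2 s.
At the end, for the whole second after the job is handed in: The roller rests still in the V-block (axis within 6 mm of its seat across and in height, within 12 mm along, 0.08 rad in direction), its flat faces up within 0.12 rad, and the lever is shut on it (over 2.235 rad) (all of step 2 and linear speed of roller below 0.01 m/s and angular speed of roller below 0.1 rad/s and x of roller in the frame of jig between -0.006 and 0.006 m and y of roller in the frame of jig between -0.032 and -0.008 m and z of roller in the frame of jig between 0.084 and 0.096 m and angle between the y axis of roller and the y axis of jig, either way round below 0.08 rad); the robot touches nothing.
It fails at once if a clay cup is knocked (moved more than 20 mm) (distance of any of thrown_cup, slip_cup from where it was at the start of the episode above 0.02 m).
It also fails if it takes over 70 s, if anything falls off the work surface, if the arm or the gripper's body presses on something with over 40 N, if the wrist force passes 120 N, or if a joint passes its speed limit or range.

## Working session

There is one attempt and no reset: what is moved stays moved. The work goes in short steps, Python scripts to look and compute and a tool call to move; the robot and the scene stay as the last step left them, time stands still between calls to the robot, and variables do not carry over. Pictures are saved under pics/ and viewed, and the job is handed in when it is done.

Besides the shell and the picture viewer there is one more tool, called as name(argument=value, ...), one argument or row to a line, values as JSON. move_arm: Moves the arm, as the interface text tells. Its arguments: {"type":"object","properties":{"targets":{"type":"array"},"force":{"type":"number"}},"required":["targets"]}

```bash
ls; mkdir -p pics; python3 - <<'E'
from plant import manip, grab_frame, calibration
import cv2
print(manip.get_state())
for n in ("side","top"):
    im=grab_frame(n); cv2.imwrite(f"pics/{n}0.png",im[:,:,::-1])
    c=calibration(n); print(n,c)
E
```

```text
pics
{'time': 0.0, 'q': array([ 1.14760386e+00,  1.31142327e-01,  1.48931485e+00, -1.56373098e-05,
        1.52297032e+00, -8.54334864e-02]), 'qd': array([-0.00116785, -0.00089506, -0.00118805, -0.00028155,  0.00070264,
       -0.00087151]), 'joint_efforts': array([ 4.83444055e-04, -5.59864604e+01, -4.91747224e+01,  7.68362009e-02,
        3.60446039e-02, -2.09167119e-04]), 'tcp_pos': array([0.19858993, 0.56557097, 0.21757916]), 'tool_rot': array([ 8.15895729e-01,  5.78198338e-01, -7.87096592e-04,  4.71378273e-04]), 'wrist_force': array([ 0.59666253, -0.17493617, -0.47140083]), 'torque': array([-0.02161907, -0.01529146, -0.03366131]), 'finger_gap': 0.09311510356218136}
side {'intrinsics': array([[441.13853633,   0.        , 314.02300386],
       [  0.        , 441.13853633, 198.04761868],
       [  0.        ,   0.        ,   1.        ]]), 'extrinsics': array([[-0.94238232, -0.33370913, -0.02353237,  0.58624345],
       [ 0.18017761, -0.56556611,  0.8047801 , -0.21837535],
       [-0.28187158,  0.75417053,  0.59310642, -0.82298029],
       [ 0.        ,  0.        ,  0.        ,  1.        ]])}
top {'intrinsics': array([[420.28614241,   0.        , 321.70173706],
       [  0.        , 420.28614241, 191.6868955 ],
       [  0.        ,   0.        ,   1.        ]]), 'extrinsics': array([[-0.00577723, -0.9994323 , -0.03319177,  0.02863058],
       [ 0.98227811, -0.01189017,  0.18705169, -0.65667363],
       [-0.18734015, -0.03152291,  0.98178917, -1.02144336],
       [ 0.        ,  0.        ,  0.        ,  1.        ]])}
```

View pics/side0.png

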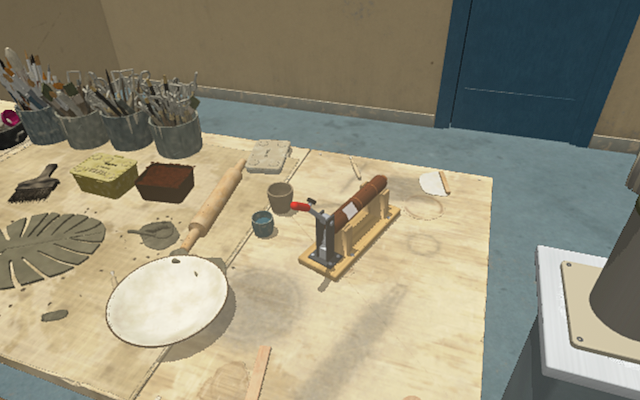

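View pics/top0.png

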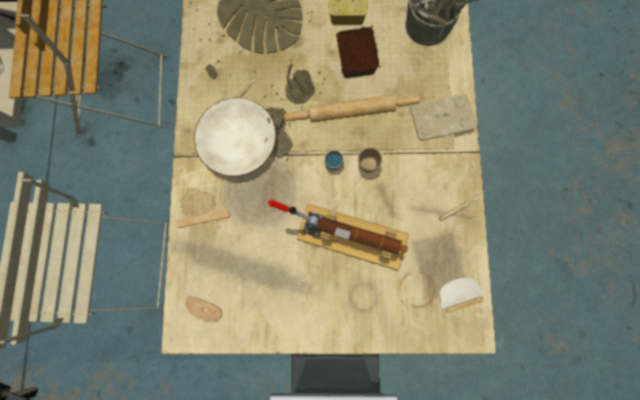

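```bash
python3 - <<'E'
import cv2
a=cv2.imread("pics/top0.png")[185:280,255:420]; cv2.imwrite("pics/t1.png",cv2.resize(a,None,fx=4.8,fy=4.8,interpolation=cv2.INTER_CUBIC))
a=cv2.imread("pics/side0.png")[165:295,250:410]; cv2.imwrite("pics/s1.png",cv2.resize(a,None,fx=4.5,fy=4.5,interpolation=cv2.INTER_CUBIC))
E
```

```text
(no output)
```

View pics/t1.png

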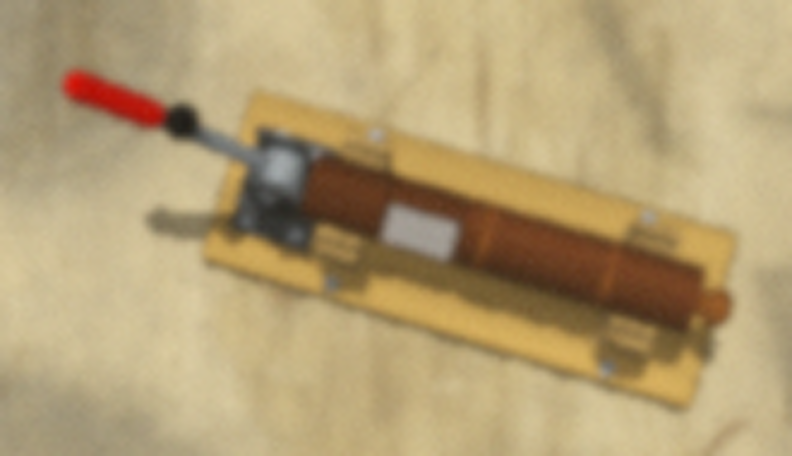

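View pics/s1.png

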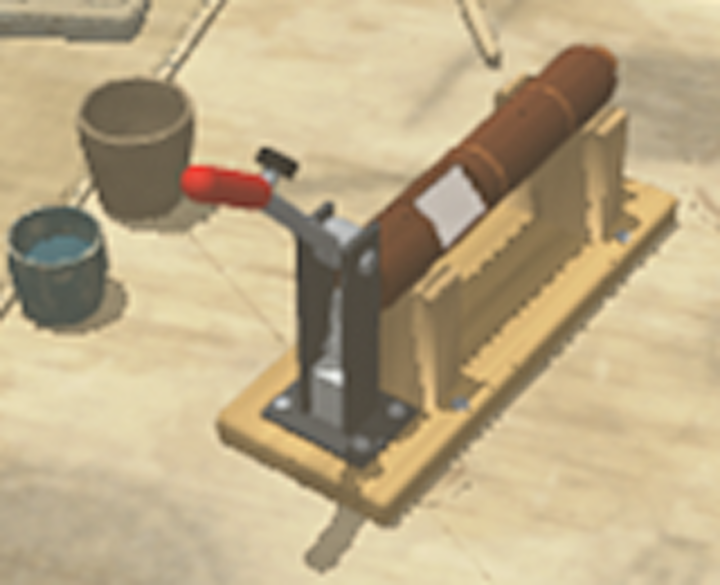

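```bash
cat > h.py <<'E'
import numpy as np, cv2
from plant import manip, grab_frame, calibration
C={n:calibration(n) for n in("side","top")}
def ray(n,u,v):
    K=C[n]["intrinsics"];T=C[n]["extrinsics"];R=T[:3,:3];t=T[:3,3]
    d=np.array([(u-K[0,2])/K[0,0],-(v-K[1,2])/K[1,1],-1.])
    return -R.T@t, (R.T@d)/np.linalg.norm(d)
def onplane(n,u,v,z):
    o,d=ray(n,u,v); return o+d*(z-o[2])/d[2]
def proj(n,p):
    K=C[n]["intrinsics"];T=C[n]["extrinsics"];c=T[:3,:3]@np.asarray(p)+T[:3,3]
    return np.array([K[0,0]*c[0]/-c[2]+K[0,2],K[1,1]*-c[1]/-c[2]+K[1,2]])
def tri(a,b):
    o1,d1=ray("side",*a);o2,d2=ray("top",*b)
    s=np.linalg.lstsq(np.c_[d1,-d2],o2-o1,rcond=None)[0]
    p,q=o1+s[0]*d1,o2+s[1]*d2
    return (p+q)/2,np.linalg.norm(p-q)
E
python3 - <<'E'
from h import *
def crop2(n,X,Y): return ((X+.5)/4.8+254.5,(Y+.5)/4.8+184.5) if n=="top" else ((X+.5)/4.5+249.5,(Y+.5)/4.5+164.5)
c=[onplane("top",*crop2("top",*p),.018) for p in [(250,90),(738,230),(687,408),(204,263)]]
for p in c: print(p.round(4))
A,B,Cc,D=c
print("sides",*[np.linalg.norm(a-b).round(4) for a,b in((A,B),(B,Cc),(Cc,D),(D,A))])
ctr=sum(c)/4; ey=(A-B)+(D-Cc); ey/=np.linalg.norm(ey); yaw=np.arctan2(-ey[0],ey[1]); print("ctr",ctr,"yaw",yaw)
# side corners of board top
cs=[onplane("side",*crop2("side",*p),.018) for p in [(218,420),(383,512),(677,203)]]
for p in cs: print("side",p.round(4))
# colour blobs
for n in("side","top"):
    im=cv2.imread(f"pics/{n}0.png"); h=cv2.cvtColor(im,cv2.COLOR_BGR2HSV)
    x0,y0,x1,y1=(250,165,410,295) if n=="side" else (255,185,420,280)
    m=np.zeros(im.shape[:2],np.uint8); m[y0:y1,x0:x1]=1
    for name,lo,hi in(("red",(0,180,120),(6,255,255)),("white",(0,0,140),(180,40,255))):
        k=cv2.inRange(h,lo,hi)*m
        _,_,st,ce=cv2.connectedComponentsWithStats(k)
        for s,cc in zip(st[1:],ce[1:]):
            if s[4]>25: print(n,name,s,cc.round(2))
E
```

```text
[0.6341 0.0646 0.018 ]
[ 0.5537 -0.2023  0.018 ]
[ 0.4584 -0.1708  0.018 ]
[0.5382 0.0898 0.018 ]
sides 0.2787 0.1004 0.2726 0.0991
ctr [ 0.54610324 -0.05469634  0.018     ] yaw -0.2947916217213209
side [0.634  0.0672 0.018 ]
side [0.5422 0.099  0.018 ]
side [ 0.4593 -0.1643  0.018 ]
side red [291 202  19   6  41] [297.27 203.93]
side white [343 202  15  18 137] [349.79 210.23]
side white [322 213   8   6  31] [325.48 215.52]
side white [320 237   6  14  32] [323.06 245.72]
top red [269 200  20  11 104] [278.19 205.23]
top white [311 217   5   6  28] [313.   219.32]
top white [335 229  15   9  89] [342.04 232.88]
```

```bash
cat >> h.py <<'E'
CX,CY,YAW=.5465,-.0515,-.29
def J(x,y,z):
    c,s=np.cos(YAW),np.sin(YAW); return np.array([CX+c*x-s*y,CY+s*x+c*y,z])
def L(q,r,off=0):  # lever point
    a=q-.70 # from upright toward -y
    return J(0,.106-r*np.sin(a)-off*np.cos(a),.12+r*np.cos(a)-off*np.sin(a))
E
cat > ov.py <<'E'
from h import *
import sys
def ov(tag):
    for n,(x0,y0,x1,y1,f) in dict(top=(255,185,420,280,4.8),side=(250,165,410,295,4.5)).items():
        im=cv2.imread(f"pics/{n}{tag}.png")[y0:y1,x0:x1]; im=cv2.resize(im,None,fx=f,fy=f,interpolation=cv2.INTER_CUBIC)
        def d(p,c):
            u,v=proj(n,p); cv2.circle(im,(int((u-x0+.5)*f),int((v-y0+.5)*f)),3,c,-1)
        for sx in(-.05,.05):
            for y in (-.14,.14): d(J(sx,y,.018),(255,0,0))
        for y in(-.102,0,.066,.086): d(J(0,y,.108),(0,255,0))
        d(J(0,.106,.134),(255,0,255))
        for r in (0,.082,.105,.135): d(L(0,r),(255,255,0))
        cv2.imwrite(f"pics/ov_{n}{tag}.png",im)
ov(sys.argv[1])
E
python3 ov.py 0
```

```text
(no output)
```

View pics/ov_top0.png

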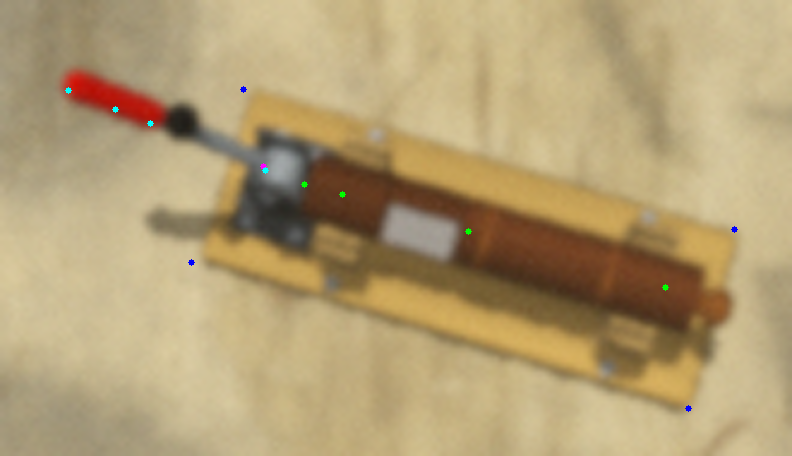

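View pics/ov_side0.png

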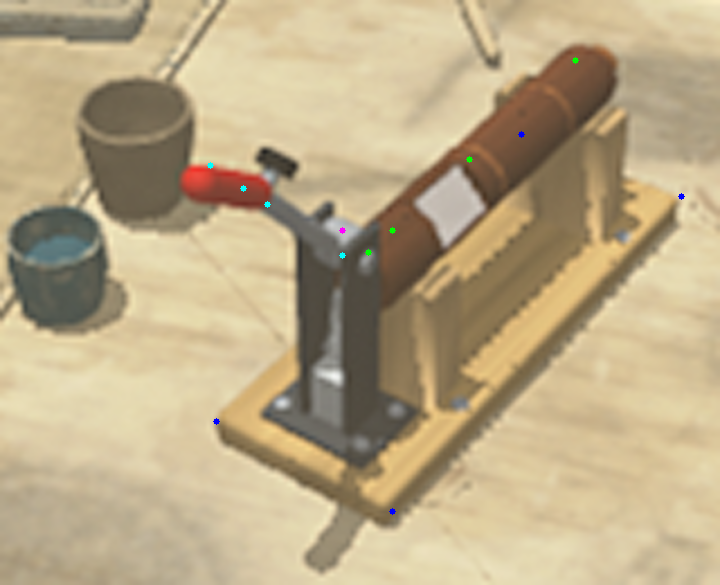

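```bash
python3 - <<'E'
from h import *
def c(n,X,Y): return ((X+.5)/4.8+254.5,(Y+.5)/4.8+184.5) if n=="top" else ((X+.5)/4.5+249.5,(Y+.5)/4.5+164.5)
def inj(p):
    d=p-J(0,0,0); cc,s=np.cos(YAW),np.sin(YAW); return np.array([cc*d[0]+s*d[1],-s*d[0]+cc*d[1],d[2]])
for nm,s,t in [("redtip",(192,183),(75,84)),("redin",(265,188),(163,118)),("pad",(277,165),(180,121)),("boardL",(218,418),(250,92)),("boardF",(383,514),(204,262)),("boardR",(677,203),(687,408))]:
    p,e=tri(c("side",*s),c("top",*t)); print(nm,p.round(4),"gap",e.round(4),"jig",inj(p).round(4))
p,e=tri((349.79,210.23),(342.04,232.88)); print("flat",p,e,inj(p))
E
```

```text
redtip [0.608  0.1327 0.2124] gap 0.0038 jig [0.0063 0.1941 0.2124]
redin [0.5943 0.0944 0.1855] gap 0.0009 jig [0.0041 0.1535 0.1855]
pad [0.592  0.0857 0.1916] gap 0.001 jig [0.0044 0.1445 0.1916]
boardL [0.634  0.0649 0.0169] gap 0.0017 jig [0.0506 0.1365 0.0169]
boardF [0.542  0.0912 0.0084] gap 0.0051 jig [-0.0451  0.1354  0.0084]
boardR [ 0.4593 -0.1715  0.0126] gap 0.0017 jig [-0.0493 -0.14    0.0126]
flat [ 0.54777709 -0.02738547  0.09708036] 0.0012704414887209003 [-0.00567184  0.02347279  0.09708036]
```

```bash
sed -i 's/^CX,CY,YAW=.*/CX,CY,YAW=.5486,-.0532,-.29/' h.py; cat >> h.py <<'E'
from scipy.spatial.transform import Rotation as Ro
def goto(p,tilt=0,yaw=None,s=None):
    """needed slide (tool axes now) & turn to TCP p, tool x along jig x, tool leaning: rotated by tilt about +jig y"""
    s=s or manip.get_state(); yaw=YAW if yaw is None else yaw
    R=Ro.from_quat(s["tool_rot"])
    ex=np.array([np.cos(yaw),np.sin(yaw),0]);ez=np.array([0,0,-1.]);T=np.c_[ex,np.cross(ez,ex),ez]
    ey=np.array([-np.sin(yaw),np.cos(yaw),0]); Rt=Ro.from_rotvec(ey*tilt)*Ro.from_matrix(T)
    d=np.asarray(p)-s["tcp_pos"]
    print("t",round(s["time"],2),"pos",s["tcp_pos"].round(4),"F",s["wrist_force"].round(1),"gap",round(s["finger_gap"],4))
    print("slide mm now-axes",(R.inv().apply(d)*1e3).round(1),"in target axes",(Rt.inv().apply(d)*1e3).round(1),"turn deg",np.degrees((R.inv()*Rt).as_rotvec()).round(2), "q",s["q"].round(2))
E
python3 -c "
from h import *
goto(J(0,-.042,.25))"
```

```text
t 0.1 pos [0.1986 0.5656 0.2177] F [-0.2  0.2 -1. ] gap 0.0931
slide mm now-axes [-509.9  537.3  -31.5] in target axes [512.3 534.9 -32.3] turn deg [6.000e-02 8.000e-02 8.726e+01] q [ 1.15  0.13  1.49 -0.    1.52 -0.09]
```

move_arm(
  targets=[
    {"slide": [0, 0, -0.055], "turn": [0, 0, 10], "claw": 100},
    {"slide": [0, 0, -0.055], "turn": [0, 0, 10], "claw": 100},
    {"slide": [0, 0, 0], "turn": [0, 0, 10], "claw": 100},
    {"slide": [0, 0, 0], "turn": [0, 0, 10], "claw": 100},
    {"slide": [0, 0, 0], "turn": [0, 0, 10], "claw": 100},
    {"slide": [0, 0, 0], "turn": [0, 0, 10], "claw": 100},
    {"slide": [0, 0, 0], "turn": [0, 0, 10], "claw": 100},
    {"slide": [0, 0, 0], "turn": [0, 0, 10], "claw": 100},
  ],
)

```text
time: 1.1
tcp_pos: [0.1988, 0.5659, 0.328]
tool_rot: [0.996, -0.084, -0.0, 0.001]
wrist_force: [-0.1, -0.5, 0.4]
finger_gap: 0.0926
```

```bash
python3 -c "
from h import *
goto(J(0,-.042,.32))"
```

```text
t 1.1 pos [0.1988 0.5659 0.328 ] F [-0.1 -0.5  0.4] gap 0.0926
slide mm now-axes [443.9 593.1   8.5] in target axes [512.3 535.2   8. ] turn deg [0.06 0.01 6.93] q [ 1.15  0.11  1.31 -0.    1.72  1.32]
```

move_arm(
  targets=[
    {"slide": [0, 0, 0], "turn": [0, 0, 7], "claw": 100},
    {"slide": [0.043, 0.045, 0], "turn": [0, 0, 0], "claw": 100},
    {"slide": [0.043, 0.045, 0], "turn": [0, 0, 0], "claw": 100},
    {"slide": [0.043, 0.045, 0], "turn": [0, 0, 0], "claw": 100},
    {"slide": [0.043, 0.045, 0], "turn": [0, 0, 0], "claw": 100},
    {"slide": [0.043, 0.045, 0], "turn": [0, 0, 0], "claw": 100},
    {"slide": [0.043, 0.045, 0], "turn": [0, 0, 0], "claw": 100},
    {"slide": [0.043, 0.045, 0], "turn": [0, 0, 0], "claw": 100},
  ],
)

```text
time: 2.1
tcp_pos: [0.3993, 0.1772, 0.3284]
tool_rot: [0.99, -0.142, 0.0, -0.0]
wrist_force: [0.2, 0.5, 0.4]
finger_gap: 0.0928
```

```bash
python3 -c "
from h import *
t=-.45
goto(J(0-np.sin(t)*(.019-.13),-.042,.09-np.cos(t)*(.019-.13)),t)"
```

```text
t 2.1 pos [0.3993 0.1772 0.3284] F [0.2 0.5 0.4] gap 0.0928
slide mm now-axes [159.6 220.8 138.4] in target axes [ 84.4 220.1 194.5] turn deg [-0.06 25.78  0.27] q [ 0.3  -0.34  1.73  0.    1.75  0.59]
```

move_arm(
  targets=[
    {"slide": [0.032, 0.044, 0], "turn": [0, 0, 0], "claw": 100},
    {"slide": [0.032, 0.044, 0], "turn": [0, 0, 0], "claw": 100},
    {"slide": [0.032, 0.044, 0], "turn": [0, 0, 0], "claw": 100},
    {"slide": [0.032, 0.044, 0], "turn": [0, 0, 0], "claw": 100},
    {"slide": [0.032, 0.044, 0], "turn": [0, 0, 0], "claw": 100},
    {"slide": [0, 0, 0.04], "turn": [0, 8.6, 0], "claw": 100},
    {"slide": [0, 0, 0.04], "turn": [0, 8.6, 0], "claw": 100},
    {"slide": [0, 0, 0], "turn": [0, 8.6, 0], "claw": 80},
  ],
)

```text
time: 3.1
tcp_pos: [0.4948, -0.0787, 0.2441]
tool_rot: [0.965, -0.139, 0.22, 0.032]
wrist_force: [-1.0, 0.5, -0.2]
finger_gap: 0.0867
```

```bash
python3 - <<'E'
from h import *
t=-.45
goto(J(0-np.sin(t)*(.019-.08),-.042,.09-np.cos(t)*(.019-.08)),t)
for n in ("side","top"):
    cv2.imwrite(f"pics/{n}1.png",grab_frame(n)[:,:,::-1])
a=cv2.imread("pics/side1.png")[85:300,200:500]; cv2.imwrite("pics/s2.png",cv2.resize(a,None,fx=2.6,fy=2.6,interpolation=cv2.INTER_CUBIC))
E
```

```text
t 3.1 pos [ 0.4948 -0.0787  0.2441] F [-1.   0.5 -0.2] gap 0.0867
slide mm now-axes [-26.9   2.2  97.1] in target axes [-27.1   2.2  97. ] turn deg [-0.09  0.14  0.2 ] q [-0.25 -0.64  2.15 -0.02  1.18  0.04]
```

View pics/s2.png

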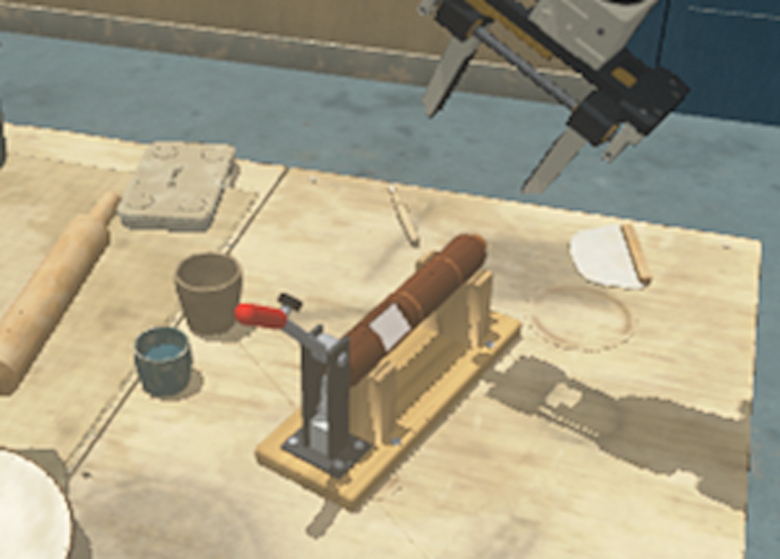

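move_arm(
  targets=[
    {"slide": [-0.013, 0.001, 0.03], "turn": [0, 0, 0], "claw": 80},
    {"slide": [-0.014, 0.001, 0.033], "turn": [0, 0, 0], "claw": 80},
    {"slide": [0, 0, 0.034], "turn": [0, 0, 0], "claw": 80},
    {"slide": [0, 0, 0], "turn": [0, 0, 0], "claw": 80},
  ],
)

```text
time: 3.7
tcp_pos: [0.5124, -0.0857, 0.1481]
tool_rot: [0.966, -0.139, 0.218, 0.031]
wrist_force: [-0.4, -0.0, 0.5]
finger_gap: 0.0744
```

```bash
python3 - <<'E'
from h import *
t=-.45
goto(J(0-np.sin(t)*(.019),-.042,.09-np.cos(t)*(.019)),t)
for n in ("side","top"):
    cv2.imwrite(f"pics/{n}2.png",grab_frame(n)[:,:,::-1])
a=cv2.imread("pics/side2.png")[125:300,250:450]; cv2.imwrite("pics/s3.png",cv2.resize(a,None,fx=3.4,fy=3.4,interpolation=cv2.INTER_CUBIC))
a=cv2.imread("pics/top2.png")[160:300,255:455]; cv2.imwrite("pics/t3.png",cv2.resize(a,None,fx=4,fy=4,interpolation=cv2.INTER_CUBIC))
E
```

```text
t 3.7 pos [ 0.5124 -0.0857  0.1481] F [-0.4 -0.   0.5] gap 0.0744
slide mm now-axes [-1.9  0.6 82.4] in target axes [-2.4  0.5 82.3] turn deg [-0.1   0.37  0.23] q [-0.25 -0.51  2.25 -0.02  0.96  0.04]
```

View pics/s3.png

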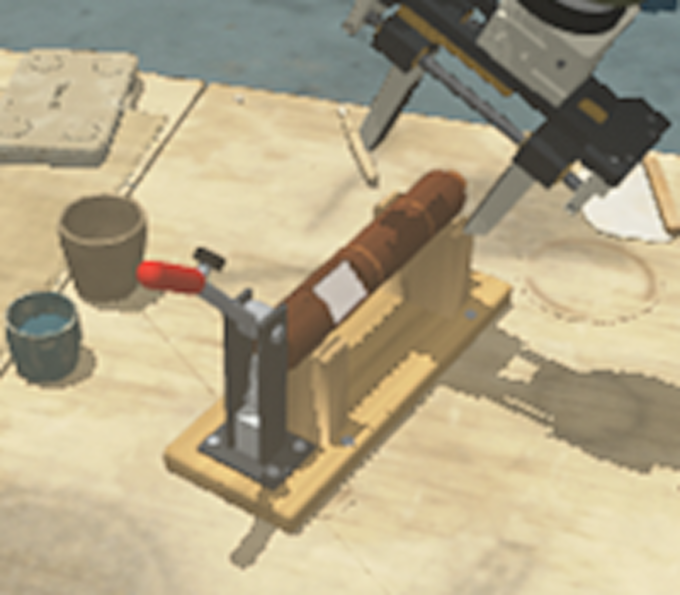

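View pics/t3.png

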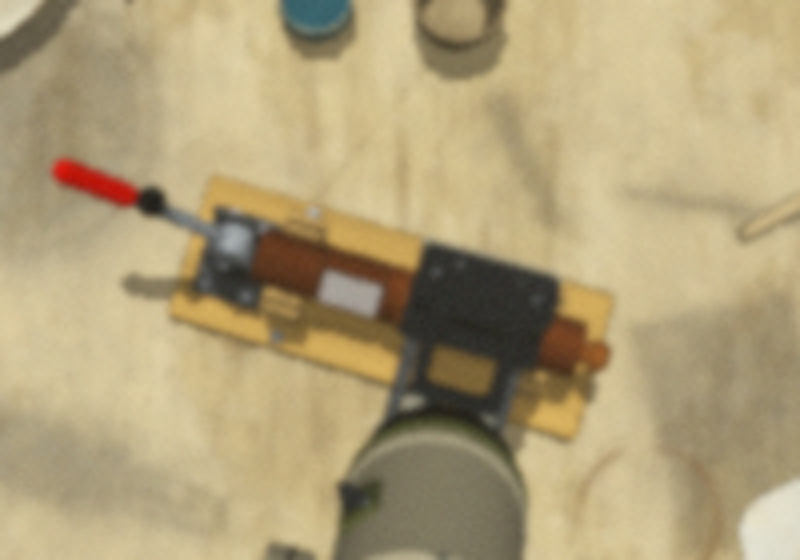

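move_arm(
  targets=[
    {"slide": [-0.001, 0, 0.028], "turn": [0, 0, 0], "claw": 80},
    {"slide": [-0.001, 0, 0.028], "turn": [0, 0, 0], "claw": 80},
    {"slide": [0, 0, 0.026], "turn": [0, 0, 0], "claw": 80},
    {"slide": [0, 0, 0], "turn": [0, 0, 0], "claw": 80},
  ],
)

```text
time: 4.3
tcp_pos: [0.5455, -0.0953, 0.0753]
tool_rot: [0.965, -0.139, 0.22, 0.032]
wrist_force: [-0.2, 0.1, 0.8]
finger_gap: 0.0744
```

```bash
python3 - <<'E'
from h import *
t=-.45
goto(J(0-np.sin(t)*(.019),-.042,.09-np.cos(t)*(.019)),t)
for n in ("side","top"):
    cv2.imwrite(f"pics/{n}3.png",grab_frame(n)[:,:,::-1])
a=cv2.imread("pics/side3.png")[125:300,250:450]; cv2.imwrite("pics/s4.png",cv2.resize(a,None,fx=3.4,fy=3.4,interpolation=cv2.INTER_CUBIC))
E
```

```text
t 4.3 pos [ 0.5455 -0.0953  0.0753] F [-0.2  0.1  0.8] gap 0.0744
slide mm now-axes [-1.8  0.8  1.8] in target axes [-1.8  0.8  1.8] turn deg [-0.11  0.1   0.23] q [-0.26 -0.29  2.23 -0.02  0.76  0.04]
```

View pics/s4.png

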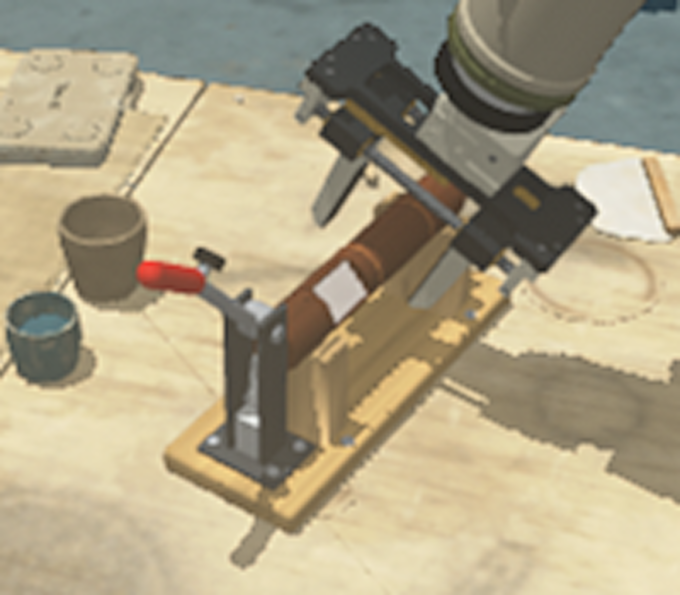

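move_arm(
  targets=[
    {"slide": [-0.002, 0.001, 0.002], "turn": [0, 0, 0], "claw": 60},
    {"slide": [0, 0, 0], "turn": [0, 0, 0], "claw": 45},
    {"slide": [0, 0, 0], "turn": [0, 0, 0], "claw": 42},
    {"slide": [0, 0, 0], "turn": [0, 0, 0], "claw": 30},
    {"slide": [0, 0, 0], "turn": [0, 0, 0], "claw": 20},
    {"slide": [0, 0, 0], "turn": [0, 0, 0], "claw": 20},
  ],
  force=5,
)

```text
time: 5.15
tcp_pos: [0.544, -0.0959, 0.0725]
tool_rot: [0.965, -0.139, 0.221, 0.032]
wrist_force: [-4.9, 0.9, 5.3]
finger_gap: 0.0355
```

```bash
python3 - <<'E'
from h import *
t=-.45
goto(J(0-np.sin(t)*(.019),-.042,.09-np.cos(t)*(.019)),t)
s=manip.get_state();print(Ro.from_quat(s["tool_rot"]).inv().apply(s["wrist_force"]),s["torque"])
E
```

```text
t 5.15 pos [ 0.544  -0.0959  0.0725] F [-4.9  0.9  5.3] gap 0.0355
slide mm now-axes [ 0.6 -0.2 -0.1] in target axes [ 0.6 -0.2 -0.1] turn deg [-0.11  0.02  0.24] q [-0.26 -0.29  2.24 -0.02  0.75  0.04]
[-2.15360403  0.51735125 -6.95915199] [ 0.08969493  0.80027277 -0.08994627]
```

move_arm(
  targets=[
    {"slide": [0, 0, 0], "turn": [0, 0, 0], "claw": 15},
    {"slide": [-0.0017, 0, -0.0001], "turn": [0, -5, 0], "claw": 15},
    {"slide": [-0.0017, 0, -0.0001], "turn": [0, -5, 0], "claw": 15},
    {"slide": [-0.0017, 0, -0.0001], "turn": [0, -5, 0], "claw": 15},
    {"slide": [-0.0017, 0, -0.0001], "turn": [0, -5, 0], "claw": 15},
    {"slide": [0, 0, 0], "turn": [0, 0, 0], "claw": 15},
  ],
  force=12,
)

```text
time: 5.9
tcp_pos: [0.5382, -0.0943, 0.0706]
tool_rot: [0.989, -0.142, 0.049, 0.007]
wrist_force: [-6.5, 0.1, 6.5]
finger_gap: 0.0359
```

```bash
cat > look.py <<'E'
from h import *
import sys
k=sys.argv[1]; t=float(sys.argv[2])
goto(J(0-np.sin(t)*(.019),-.042,.09-np.cos(t)*(.019)),t)
for n in ("side","top"):
    cv2.imwrite(f"pics/{n}{k}.png",grab_frame(n)[:,:,::-1])
a=cv2.imread(f"pics/side{k}.png")[160:270,290:410]; a=cv2.resize(a,None,fx=3.3,fy=3.6,interpolation=cv2.INTER_CUBIC)
b=cv2.imread(f"pics/top{k}.png")[180:290,295:415]; b=cv2.resize(b,None,fx=3.3,fy=3.6,interpolation=cv2.INTER_CUBIC)
cv2.imwrite(f"pics/z{k}.png",np.hstack([a,b]))
c={}
for n in("side","top"):
    im=cv2.imread(f"pics/{n}{k}.png"); h=cv2.cvtColor(im,cv2.COLOR_BGR2HSV)
    p=proj(n,J(0,.024,.1)); m=np.zeros(im.shape[:2],np.uint8); cv2.circle(m,tuple(int(v) for v in p),16,1,-1)
    kk=cv2.inRange(h,(0,0,135),(180,45,255))*m
    _,_,st,ce=cv2.connectedComponentsWithStats(kk)
    if len(st)>1:
        i=1+np.argmax(st[1:,4]); c[n]=ce[i]; print(n,st[i],ce[i].round(2))
if len(c)==2:
    p,e=tri(c["side"],c["top"]); d=p-J(0,0,0); cc,s=np.cos(YAW),np.sin(YAW); print("flat in jig",(cc*d[0]+s*d[1]).round(4),(-s*d[0]+cc*d[1]).round(4),p[2].round(4),"gap",e)
E
python3 look.py 4 -.1
```

```text
t 5.9 pos [ 0.5382 -0.0943  0.0706] F [-6.5  0.1  6.5] gap 0.0359
slide mm now-axes [ 0.2 -0.4 -0.4] in target axes [ 0.2 -0.4 -0.4] turn deg [-0.01  0.03  0.26] q [-0.27  0.01  1.89 -0.    1.13  0.02]
side [340 201  18  16 144] [348.5  208.68]
top [335 226   6  10  44] [337.75 230.34]
flat in jig -0.0084 0.0349 0.1084 gap 0.0036277362182986867
```

View pics/z4.png

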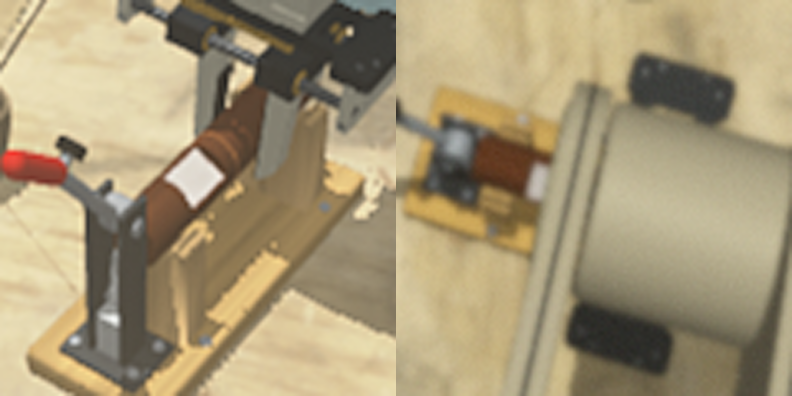

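move_arm(
  targets=[
    {"slide": [-0.0017, 0, -0.0001], "turn": [0, -5, 0], "claw": 15},
    {"slide": [-0.0017, 0, -0.0001], "turn": [0, -5, 0], "claw": 15},
    {"slide": [-0.0017, 0, -0.0001], "turn": [0, -5, 0], "claw": 15},
    {"slide": [-0.0017, 0, -0.0001], "turn": [0, -5, 0], "claw": 15},
    {"slide": [-0.0017, 0, -0.0001], "turn": [0, -5, 0], "claw": 15},
    {"slide": [-0.0017, 0, -0.0001], "turn": [0, -5, 0], "claw": 15},
    {"slide": [0, 0, 0], "turn": [0, 0, 0], "claw": 15},
  ],
)

```text
time: 6.88
tcp_pos: [0.5275, -0.0911, 0.0713]
tool_rot: [0.967, -0.139, -0.209, -0.03]
wrist_force: [-5.7, 1.3, 0.4]
finger_gap: 0.0355
```

```bash
python3 look.py 5 .424; python3 - <<'E'
from h import *
for y in(.024,.028):
  for th in np.arange(-.3,1.2,.15): 
    p=J(-.011*np.sin(th),y,.09+.011*np.cos(th)); print(y,th.round(2),proj("side",p).round(1),proj("top",p).round(1))
E
```

```text
t 6.88 pos [ 0.5275 -0.0911  0.0713] F [-5.7  1.3  0.4] gap 0.0355
slide mm now-axes [ 0.9 -0.4 -1.9] in target axes [ 0.9 -0.4 -1.9] turn deg [0.11 0.09 0.22] q [-0.27  0.51  1.37  0.01  1.69  0.01]
side [338 202  18  12 117] [346.82 207.3 ]
top [335 224  11  11  95] [340.13 228.88]
flat in jig -0.0025 0.0307 0.1068 gap 0.002028560453816537
0.024 -0.3 [345.7 207. ] [343.5 228.1]
0.024 -0.15 [346.4 207.2] [343.3 228.7]
0.024 0.0 [347.  207.4] [343.1 229.3]
0.024 0.15 [347.7 207.7] [342.9 230. ]
0.024 0.3 [348.3 208.1] [342.8 230.6]
0.024 0.45 [348.9 208.6] [342.6 231.2]
0.024 0.6 [349.5 209.1] [342.4 231.8]
0.024 0.75 [350.  209.7] [342.3 232.4]
0.024 0.9 [350.4 210.3] [342.1 232.9]
0.024 1.05 [350.7 211. ] [342.  233.3]
0.028 -0.3 [344.7 208. ] [341.9 227.6]
0.028 -0.15 [345.4 208.1] [341.7 228.2]
0.028 0.0 [346.  208.3] [341.5 228.9]
0.028 0.15 [346.7 208.6] [341.4 229.5]
0.028 0.3 [347.3 209. ] [341.2 230.2]
0.028 0.45 [347.9 209.5] [341.  230.8]
0.028 0.6 [348.4 210. ] [340.8 231.4]
0.028 0.75 [348.9 210.6] [340.7 231.9]
0.028 0.9 [349.4 211.3] [340.6 232.4]
0.028 1.05 [349.7 211.9] [340.5 232.8]
```

View pics/z5.png

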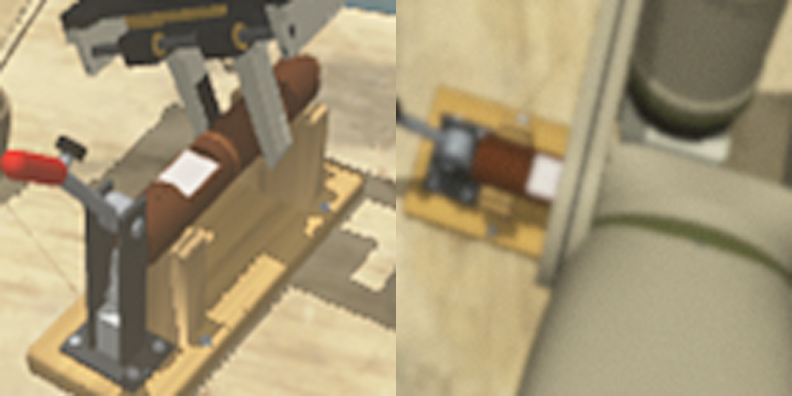

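move_arm(
  targets=[
    {"slide": [0, 0, 0], "turn": [0, 0, 0], "claw": 45},
    {"slide": [0, 0, 0], "turn": [0, 0, 0], "claw": 60},
    {"slide": [0, 0, 0], "turn": [0, 0, 0], "claw": 75},
    {"slide": [0, 0, -0.03], "turn": [0, 0, 0], "claw": 75},
    {"slide": [0, 0, -0.05], "turn": [0, 0, 0], "claw": 75},
    {"slide": [0, 0.04, -0.05], "turn": [0, 0, 0], "claw": 75},
    {"slide": [0, 0.06, -0.05], "turn": [0, 0, 0], "claw": 75},
    {"slide": [0, 0.06, 0], "turn": [0, 0, 0], "claw": 75},
  ],
)

```text
time: 7.98
tcp_pos: [0.5557, -0.2536, 0.231]
tool_rot: [0.969, -0.138, -0.204, -0.028]
wrist_force: [1.5, 0.1, -0.1]
finger_gap: 0.0698
```

```bash
python3 look.py 6 .424
```

```text
t 7.97 pos [ 0.5557 -0.2536  0.231 ] F [ 1.5  0.1 -0.1] gap 0.0698
slide mm now-axes [  -1.3 -148.6  173.3] in target axes [  -0.4 -148.   173.9] turn deg [ 0.22 -0.56  0.31] q [-0.47  0.59  0.96 -0.08  2.   -0.2 ]
side [338 202  18  13 118] [346.87 207.42]
top [335 223  16  14 158] [342.85 229.75]
flat in jig -0.0007 0.0246 0.1015 gap 0.0011870829433248036
```

View pics/z6.png

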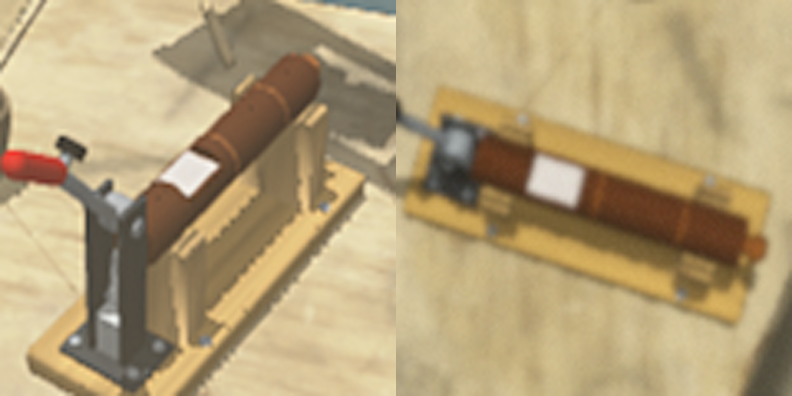

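```bash
cat > quad.py <<'E'
from h import *
import sys
def quad(n,k):
    im=cv2.imread(f"pics/{n}{k}.png"); f=10
    p=proj(n,J(0,.025,.1)); x0,y0=int(p[0])-16,int(p[1])-16
    a=cv2.resize(im[y0:y0+32,x0:x0+32],None,fx=f,fy=f,interpolation=cv2.INTER_CUBIC)
    g=a[:,:,0].astype(np.float32) # blue: white high, wood low
    w=g[155:175,150:170].mean() if True else 0
    m=(g>(w+40)/2+0).astype(np.uint8)
    hsv=cv2.cvtColor(a,cv2.COLOR_BGR2HSV); m&=(hsv[:,:,1]<110).astype(np.uint8)
    _,lab,st,_=cv2.connectedComponentsWithStats(m); l=lab[160,160]; m=(lab==l).astype(np.uint8)
    m=cv2.morphologyEx(m,cv2.MORPH_OPEN,np.ones((45,45)))
    c=max(cv2.findContours(m,cv2.RETR_EXTERNAL,cv2.CHAIN_APPROX_NONE)[0],key=cv2.contourArea)
    q=cv2.approxPolyN(c,4,ensure_convex=True)[0] if hasattr(cv2,"approxPolyN") else None
    cv2.polylines(a,[q.astype(np.int32).reshape(-1,1,2)],True,(0,255,0),1); cv2.imwrite(f"pics/q_{n}{k}.png",a)
    q=(q.reshape(-1,2)+.5)/f+np.array([x0,y0])-.5
    ref=np.array([proj(n,J(x,y,.1)) for x,y in((-.014,.004),(.014,.004),(.014,.044),(-.014,.044))])
    return np.array([min(q,key=lambda z:np.hypot(*(z-r))) for r in ref])
for k in sys.argv[1:]:
    qs,qt=quad("side",k),quad("top",k); print(k,qs.round(1).tolist(),qt.round(1).tolist())
    P=[tri(a,b) for a,b in zip(qs,qt)]
    I=[]
    for p,e in P:
        d=p-J(0,0,0); cc,s=np.cos(YAW),np.sin(YAW); I.append([cc*d[0]+s*d[1],-s*d[0]+cc*d[1],p[2]])
    I=np.array(I); print((I*1e3).round(1).tolist(),[round(e*1e3,1) for _,e in P])
    a=(I[1]+I[2]-I[0]-I[3])/2; b=(I[2]+I[3]-I[0]-I[1])/2
    print("across",a.round(4),"along",b.round(4),"theta lean to -x:",np.arctan2(a[2],a[0]).round(3))
E
python3 quad.py 0 6
```

```text
0 [[357.8, 210.6], [351.2, 200.8], [341.4, 209.2], [348.6, 219.6]] [[349.6, 240.2], [349.6, 230.4], [334.2, 226.0], [334.2, 235.6]]
[[-17.5, 2.6, 85.9], [0.6, 7.8, 108.5], [0.4, 46.4, 110.5], [-17.9, 41.8, 87.4]] [np.float64(5.0), np.float64(1.4), np.float64(1.3), np.float64(3.6)]
across [0.0182 0.0049 0.0229] along [-0.0003  0.0389  0.0018] theta lean to -x: 0.899
6 [[352.4, 212.6], [352.4, 212.6], [329.6, 213.2], [352.4, 212.6]] [[349.0, 237.0], [351.8, 226.2], [337.2, 222.2], [333.8, 232.8]]
[[-8.5, 6.8, 78.8], [9.1, 1.7, 70.1], [20.8, 46.6, 89.1], [-19.1, 41.2, 107.5]] [np.float64(8.3), np.float64(16.7), np.float64(14.9), np.float64(8.8)]
across [ 0.0287  0.0001 -0.0136] along [0.0006 0.0396 0.0238] theta lean to -x: -0.441
```

```bash
python3 - <<'E'
import cv2,numpy as np
a=cv2.imread("pics/q_side6.png");b=cv2.imread("pics/q_top6.png");cv2.imwrite("pics/q6.png",np.hstack([a,b]))
E
```

```text
(no output)
```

View pics/q6.png

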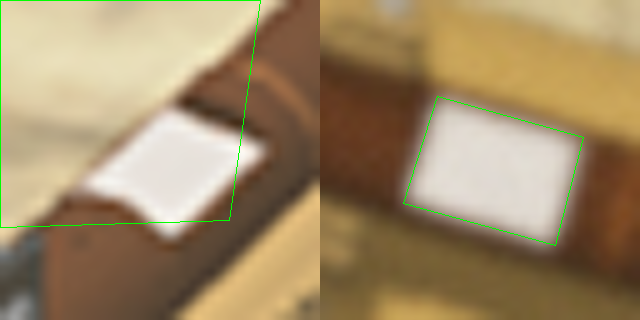

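```bash
python3 - <<'E'
from h import *
p=proj("side",J(0,.025,.1)); x0,y0=int(p[0])-16,int(p[1])-16
q=(np.array([(266,150),(176,106),(82,187),(172,241)])+.5)/10+[x0,y0]-.5
qt=np.array([[349.0,237.0],[351.8,226.2],[337.2,222.2],[333.8,232.8]])
I=[]
for a,b in zip(q,qt):
    P,e=tri(a,b); d=P-J(0,0,0); cc,s=np.cos(YAW),np.sin(YAW); I.append([cc*d[0]+s*d[1],-s*d[0]+cc*d[1],P[2]]); print(np.round(I[-1],4),e.round(4))
I=np.array(I);a=(I[1]+I[2]-I[0]-I[3])/2;print(a,np.arctan2(a[2],a[0]))
# side only: across edge slope
av=((q[1]+q[2])-(q[0]+q[3]))/2; print("meas across",av, "along",((q[2]+q[3])-(q[0]+q[1]))/2)
for th in np.arange(-.2,.25,.1):
    f=lambda x,y:proj("side",J(x*np.cos(th)-.011*np.sin(th),y,.09+.011*np.cos(th)+x*np.sin(th)))
    print(th.round(2),((f(.014,.004)+f(.014,.044)-f(-.014,.004)-f(-.014,.044))/2).round(2))
E
```

```text
[-0.0129  0.0057  0.0998] 0.0023
[0.0125 0.0054 0.101 ] 0.0015
[0.0122 0.0424 0.1025] 0.001
[-0.0135  0.044   0.1002] 0.0021
[ 0.02551533 -0.00100461  0.00175471] 0.06866274868647464
meas across [-9.  -4.9] along [-9.4  8.6]
-0.2 [-10.87  -2.36]
-0.1 [-11.02  -3.46]
0.0 [-11.06  -4.52]
0.1 [-10.99  -5.54]
0.2 [-10.81  -6.5 ]
```

move_arm(
  targets=[
    {"slide": [0, -0.05, 0], "turn": [0, 0, 0], "claw": 75},
    {"slide": [0, -0.05, 0.02], "turn": [0, 0, 0], "claw": 75},
    {"slide": [0, -0.05, 0.04], "turn": [0, 0, 0], "claw": 75},
    {"slide": [0, 0, 0.04], "turn": [0, 0, 0], "claw": 75},
    {"slide": [0, 0, 0], "turn": [0, 0, 0], "claw": 75},
  ],
)

```text
time: 8.7
tcp_pos: [0.5533, -0.0957, 0.1331]
tool_rot: [0.967, -0.138, -0.211, -0.03]
wrist_force: [-0.6, 0.6, 0.5]
finger_gap: 0.0696
```

```bash
python3 look.py 7 .424
```

```text
t 8.7 pos [ 0.5533 -0.0957  0.1331] F [-0.6  0.6  0.5] gap 0.0696
slide mm now-axes [ 2.9  2.4 65.1] in target axes [ 2.5  2.6 65.1] turn deg [0.15 0.34 0.32] q [-0.27  0.52  1.23  0.01  1.82  0.02]
side [338 202  18  13 120] [346.91 207.49]
top [335 224  10  11  83] [339.49 228.87]
flat in jig -0.0032 0.0321 0.1075 gap 0.0026133829794013097
```

move_arm(
  targets=[
    {"slide": [0.002, 0.002, 0.022], "turn": [0, 0, 0], "claw": 75},
    {"slide": [0, 0, 0.022], "turn": [0, 0, 0], "claw": 75},
    {"slide": [0, 0, 0.02], "turn": [0, 0, 0], "claw": 75},
    {"slide": [0, 0, 0], "turn": [0, 0, 0], "claw": 50},
    {"slide": [0, 0, 0], "turn": [0, 0, 0], "claw": 44},
    {"slide": [0, 0, 0], "turn": [0, 0, 0], "claw": 30},
    {"slide": [0, 0, 0], "turn": [0, 0, 0], "claw": 20},
    {"slide": [0, 0, 0], "turn": [0, 0, 0], "claw": 20},
  ],
  force=8,
)

```text
time: 9.8
tcp_pos: [0.531, -0.0924, 0.0794]
tool_rot: [0.967, -0.139, -0.209, -0.03]
wrist_force: [-10.5, 1.7, 13.9]
finger_gap: 0.0359
```

move_arm(
  targets=[
    {"slide": [-0.0005, 0, 0], "turn": [0, -1.5, 0], "claw": 20},
    {"slide": [-0.0005, 0, 0], "turn": [0, -1.5, 0], "claw": 20},
    {"slide": [0, 0, 0], "turn": [0, 0, 0], "claw": 20},
  ],
)

```text
time: 10.18
tcp_pos: [0.53, -0.0922, 0.0789]
tool_rot: [0.962, -0.138, -0.235, -0.034]
wrist_force: [-9.7, 2.7, 8.9]
finger_gap: 0.0356
```

```bash
python3 look.py 8 .476
```

```text
t 10.18 pos [ 0.53   -0.0922  0.0789] F [-9.7  2.7  8.9] gap 0.0356
slide mm now-axes [ 0.8 -0.7  6.1] in target axes [ 0.8 -0.7  6.1] turn deg [0.14 0.21 0.23] q [-0.27  0.56  1.3   0.01  1.76  0.01]
side [338 202  18  13 122] [346.84 207.51]
top [335 223  11  12  99] [340.18 228.92]
flat in jig -0.0025 0.0306 0.1061 gap 0.0020334871243149226
```

move_arm(
  targets=[
    {"slide": [0, 0, 0], "turn": [0, 0, 0], "claw": 42},
    {"slide": [0, 0, 0], "turn": [0, 0, 0], "claw": 60},
    {"slide": [0, 0, 0], "turn": [0, 0, 0], "claw": 75},
    {"slide": [0, 0, -0.03], "turn": [0, 0, 0], "claw": 75},
    {"slide": [0, 0, -0.05], "turn": [0, 0, 0], "claw": 75},
    {"slide": [0, 0.04, -0.05], "turn": [0, 0, 0], "claw": 75},
    {"slide": [0, 0.06, -0.05], "turn": [0, 0, 0], "claw": 75},
    {"slide": [0, 0.06, 0], "turn": [0, 0, 0], "claw": 75},
  ],
)

```text
time: 11.28
tcp_pos: [0.5664, -0.2569, 0.2316]
tool_rot: [0.963, -0.138, -0.229, -0.032]
wrist_force: [1.2, 0.2, -0.4]
finger_gap: 0.0698
```

```bash
python3 look.py 9 .476;python3 quad.py 9; python3 - <<'E'
import cv2,numpy as np
a=cv2.imread("pics/q_side9.png");b=cv2.imread("pics/q_top9.png");cv2.imwrite("pics/q9.png",np.hstack([a,b]))
E
```

```text
t 11.28 pos [ 0.5664 -0.2569  0.2316] F [ 1.2  0.2 -0.4] gap 0.0698
slide mm now-axes [  -2.9 -148.8  178.7] in target axes [  -2.1 -148.1  179.3] turn deg [ 0.22 -0.52  0.3 ] q [-0.46  0.68  0.84 -0.09  2.08 -0.2 ]
side [338 202  18  13 120] [346.9  207.47]
top [335 224  16  13 157] [342.88 229.79]
flat in jig -0.0008 0.0245 0.1013 gap 0.0012315415932763736
9 [[352.6, 212.6], [352.6, 212.6], [329.6, 213.2], [352.6, 212.6]] [[349.0, 237.2], [352.0, 226.4], [337.2, 222.0], [333.6, 232.8]]
[[-8.8, 7.0, 79.1], [9.1, 1.1, 69.7], [20.9, 46.6, 89.1], [-19.4, 41.6, 107.9]] [np.float64(8.3), np.float64(16.6), np.float64(14.7), np.float64(9.1)]
across [ 0.0291 -0.0004 -0.0141] along [0.0007 0.04   0.0241] theta lean to -x: -0.451
```

View pics/z9.png

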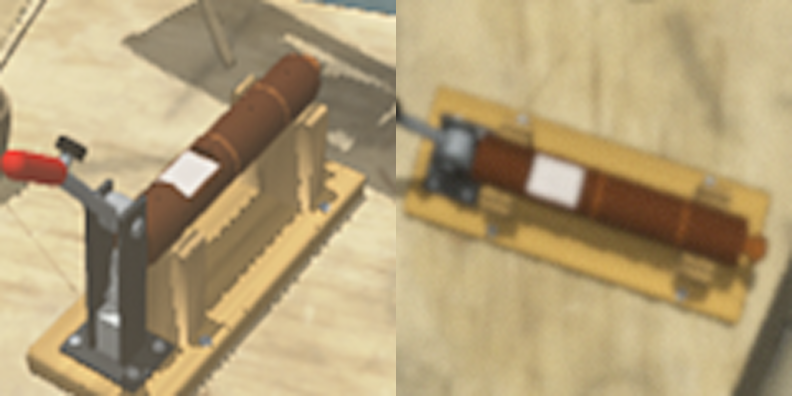

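View pics/q9.png

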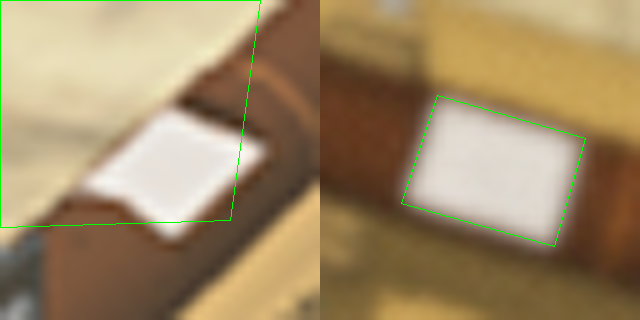

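```bash
python3 - <<'E'
from h import *
im=cv2.imread("pics/top9.png").astype(np.float32)
xs=np.arange(-.04,.0401,.002)
def prof(y0,y1):
    out=[]
    for x in xs:
        pts=np.array([proj("top",J(x,y,.101)) for y in np.linspace(y0,y1,9)],np.float32)
        out.append(cv2.remap(im,pts[:,0].reshape(1,-1),pts[:,1].reshape(1,-1),cv2.INTER_LINEAR)[0].mean(0))
    return np.array(out)
F=prof(.014,.034);N=prof(-.035,-.01);M=prof(-.06,-.045)
for x,f,n,m in zip(xs,F,N,M): print(f"{x*1e3:.0f}",f.round(0),n.round(0),m.round(0))
c=np.linalg.inv(C["top"]["extrinsics"])[:3,3]; print("cam",c, "dir from flat", (c-J(0,.024,.1)).round(3))
E
```

```text
-40 [ 86. 159. 195.] [ 85. 157. 193.] [ 84. 156. 192.]
-38 [ 78. 146. 180.] [ 76. 140. 174.] [ 75. 139. 173.]
-36 [ 68. 126. 157.] [ 64. 118. 148.] [ 64. 119. 148.]
-34 [ 58. 106. 132.] [ 57. 103. 129.] [ 58. 106. 132.]
-32 [ 53.  96. 119.] [ 54.  97. 121.] [ 55. 100. 124.]
-30 [ 53.  94. 117.] [ 53.  96. 119.] [ 54.  96. 119.]
-28 [ 53.  95. 118.] [ 52.  94. 117.] [ 52.  93. 115.]
-26 [ 53.  95. 118.] [ 51.  92. 114.] [ 50.  89. 111.]
-24 [ 51.  91. 114.] [ 48.  87. 108.] [ 47.  84. 105.]
-22 [ 47.  83. 105.] [43. 77. 98.] [42. 74. 94.]
-20 [43. 72. 94.] [37. 64. 85.] [36. 62. 82.]
-18 [51. 73. 95.] [32. 53. 77.] [30. 52. 75.]
-16 [ 83. 100. 121.] [30. 50. 76.] [29. 48. 75.]
-14 [133. 147. 164.] [29. 51. 81.] [30. 49. 80.]
-12 [177. 188. 200.] [30. 53. 86.] [30. 52. 86.]
-10 [200. 209. 217.] [31. 55. 92.] [31. 54. 91.]
-8 [208. 216. 223.] [32. 58. 96.] [31. 56. 95.]
-6 [209. 217. 223.] [ 33.  60. 101.] [32. 57. 98.]
-4 [208. 217. 223.] [ 34.  61. 104.] [ 33.  60. 101.]
-2 [208. 216. 223.] [ 34.  62. 105.] [ 34.  61. 103.]
0 [208. 217. 224.] [ 33.  62. 106.] [ 34.  61. 103.]
2 [209. 
[... 443 characters left out ...]
150. 186.] [ 83. 154. 191.]
20 [ 84. 158. 194.] [ 86. 161. 198.] [ 88. 163. 201.]
22 [ 88. 163. 199.] [ 89. 164. 201.] [ 89. 166. 203.]
24 [ 88. 163. 199.] [ 88. 164. 200.] [ 88. 164. 201.]
26 [ 87. 162. 198.] [ 87. 162. 198.] [ 87. 162. 199.]
28 [ 87. 161. 196.] [ 86. 160. 197.] [ 88. 161. 198.]
30 [ 85. 157. 193.] [ 86. 159. 195.] [ 87. 159. 196.]
32 [ 85. 155. 190.] [ 86. 156. 191.] [ 87. 155. 191.]
34 [ 90. 155. 188.] [ 92. 156. 187.] [ 90. 152. 183.]
36 [104. 161. 189.] [106. 161. 187.] [ 99. 152. 177.]
38 [124. 174. 196.] [123. 173. 194.] [113. 159. 181.]
40 [140. 186. 204.] [135. 182. 201.] [122. 167. 187.]
cam [ 0.45384418 -0.01139251  1.12662423] dir from flat [-0.102  0.019  1.027]
```

```bash
cat > prof.py <<'E'
from h import *
import sys
xs=np.arange(-.04,.0401,.0005)
def prof(n,k,y0,y1):
    im=cv2.imread(f"pics/{n}{k}.png").astype(np.float32)
    out=[]
    for x in xs:
        pts=np.array([proj(n,J(x,y,.101)) for y in np.linspace(y0,y1,15)],np.float32)
        out.append(cv2.remap(im,pts[:,0].reshape(1,-1),pts[:,1].reshape(1,-1),cv2.INTER_CUBIC)[0].mean(0))
    return np.array(out)
for k in sys.argv[1:]:
  for n in("top","side"):
    N=prof(n,k,-.02,-.004); F=prof(n,k,.014,.034); B=F[:,0]-N[:,0]
    i=np.where(B>B.max()/2)[0]; 
    G=N[:,1]
    d=np.gradient(cv2.GaussianBlur(G.reshape(-1,1),(1,7),0).ravel())
    lo=xs[np.argmin(np.where((xs<-.005)&(xs>-.035),d,9))]; hi=xs[np.argmax(np.where((xs>.005)&(xs<.035),d,-9))]
    c=np.linalg.inv(C[n]["extrinsics"])[:3,3]-J(0,.02,.1); ex=J(1,0,0)-J(0,0,0); sl=(c@ex)/c[2]
    print(k,n,"flat edges mm",xs[i[0]]*1e3,xs[i[-1]]*1e3,"sil",lo*1e3,hi*1e3,"slope",sl.round(3))
E
python3 prof.py 0 6 9
```

```text
0 top flat edges mm -18.999999999999982 0.5000000000000351 sil -34.99999999999999 15.000000000000048 slope -0.1
0 side flat edges mm -23.499999999999986 5.000000000000039 sil -28.49999999999999 13.500000000000046 slope -0.682
6 top flat edges mm -14.499999999999979 12.500000000000046 sil -34.99999999999999 15.000000000000048 slope -0.1
6 side flat edges mm -11.999999999999975 12.500000000000046 sil -28.49999999999999 13.500000000000046 slope -0.682
9 top flat edges mm -14.499999999999979 12.500000000000046 sil -34.99999999999999 15.000000000000048 slope -0.1
9 side flat edges mm -11.999999999999975 12.500000000000046 sil -28.49999999999999 13.500000000000046 slope -0.682
```

```bash
python3 -c "
from h import *
goto(J(.009,.022,.16),0)"
```

```text
t 11.38 pos [ 0.5627 -0.2614  0.2281] F [ 0.2  1.5 -0.6] gap 0.0698
slide mm now-axes [ -26.6 -217.6   89.5] in target axes [ -64.  -217.5   68.1] turn deg [ 0.12 27.08 -0.13] q [-0.47  0.69  0.85 -0.09  2.07 -0.2 ]
```

move_arm(
  targets=[
    {"slide": [0, 0, 0], "turn": [0, 9, 0], "claw": 40},
    {"slide": [0, 0, 0], "turn": [0, 9, 0], "claw": 20},
    {"slide": [0, 0, 0], "turn": [0, 9, 0], "claw": 0},
    {"slide": [-0.016, -0.054, 0], "turn": [0, 0, 0], "claw": 0},
    {"slide": [-0.016, -0.054, 0.02], "turn": [0, 0, 0], "claw": 0},
    {"slide": [-0.016, -0.054, 0.02], "turn": [0, 0, 0], "claw": 0},
    {"slide": [-0.016, -0.054, 0.02], "turn": [0, 0, 0], "claw": 0},
    {"slide": [0, 0, 0], "turn": [0, 0, 0], "claw": 0},
  ],
  force=10,
)

```text
time: 12.38
tcp_pos: [0.5616, -0.0254, 0.1656]
tool_rot: [0.99, -0.14, -0.004, -0.001]
wrist_force: [1.1, -0.1, -0.4]
finger_gap: 0.0002
```

```bash
python3 - <<'E'
from h import *
goto(J(.009,.022,.11),0)
cv2.imwrite("pics/side10.png",grab_frame("side")[:,:,::-1])
goto(J(.009,.022,.11),0)
a=cv2.imread("pics/side10.png")[125:270,260:430]; cv2.imwrite("pics/s10.png",cv2.resize(a,None,fx=4,fy=4,interpolation=cv2.INTER_CUBIC))
E
```

```text
t 12.38 pos [ 0.5616 -0.0254  0.1656] F [ 1.1 -0.1 -0.4] gap 0.0002
slide mm now-axes [ 4.8  8.4 55.5] in target axes [ 4.4  8.4 55.6] turn deg [-0.04  0.43  0.55] q [-0.14  0.07  1.65  0.    1.43  0.14]
t 12.43 pos [ 0.5625 -0.0277  0.1668] F [-1.   0.2 -0.5] gap 0.0004
slide mm now-axes [ 3.2  6.4 56.8] in target axes [ 3.   6.4 56.8] turn deg [0.   0.31 0.48] q [-0.14  0.07  1.65  0.    1.43  0.14]
```

View pics/s10.png

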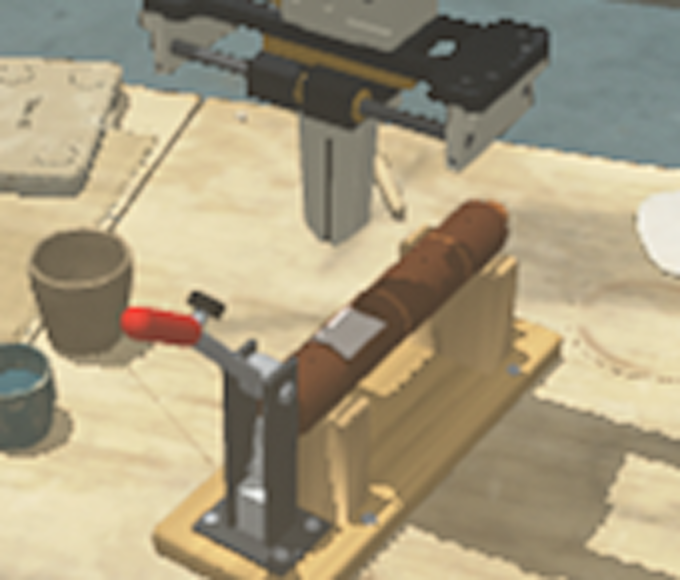

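move_arm(
  targets=[
    {"slide": [-0.005, 0.006, 0.03], "turn": [0, 0.3, 0.4], "claw": 0},
    {"slide": [0, 0, 0.02], "turn": [0, 0, 0], "claw": 0},
    {"slide": [0, 0, 0], "turn": [0, 0, 0], "claw": 0},
    {"slide": [0, 0, 0], "turn": [0, 0, 0], "claw": 0},
  ],
)

```text
time: 12.92
tcp_pos: [0.5575, -0.0348, 0.1188]
tool_rot: [0.989, -0.146, 0.001, 0.0]
wrist_force: [-0.4, -0.2, 1.4]
finger_gap: 0.0003
```

```bash
python3 - <<'E'
from h import *
goto(J(0,.022,.104),0)
for i in range(1):
    s=manip.get_state(); print(s["wrist_force"],s["torque"],s["tcp_pos"])
E
```

```text
t 12.93 pos [ 0.5575 -0.0348  0.1188] F [-0.4 -0.2  1.4] gap 0.0003
slide mm now-axes [-3.3 -1.8 14.8] in target axes [-3.2 -1.8 14.8] turn deg [-0.01 -0.16 -0.18] q [-0.15  0.09  1.72 -0.    1.33  0.14]
[-0.36136441 -0.21354154  1.4381131 ] [-0.07484015  0.06612104  0.04875717] [ 0.55747078 -0.03480762  0.11880526]
```

move_arm(
  targets=[
    {"slide": [-0.003, -0.002, 0.014], "turn": [0, -0.15, 0], "claw": 0},
    {"slide": [0, 0, 0], "turn": [0, 0, 0], "claw": 0},
    {"slide": [0, 0, 0], "turn": [0, 0, 0], "claw": 0},
  ],
)

```text
time: 13.3
tcp_pos: [0.5544, -0.0314, 0.1039]
tool_rot: [0.989, -0.146, -0.001, -0.0]
wrist_force: [0.3, 0.6, 0.9]
finger_gap: 0.0002
```

```bash
cat > st.py <<'E'
from h import *
s=manip.get_state(); R=Ro.from_quat(s["tool_rot"]); ex,ey=J(1,0,0)-J(0,0,0),J(0,1,0)-J(0,0,0)
d=s["tcp_pos"]-J(0,0,0)
tz=R.apply([0,0,1])
print("t",s["time"],"jig",np.round([d@ex,d@ey,d[2]],4),"F jig",np.round([s["wrist_force"]@ex,s["wrist_force"]@ey,s["wrist_force"][2]],2),"M jig",np.round([s["torque"]@ex,s["torque"]@ey,s["torque"][2]],3),"tilt",round(float(np.arctan2(-tz@ex,-tz[2])),4))
E
python3 st.py
```

```text
t 13.3 jig [-0.0006  0.0226  0.1039] F jig [0.09 0.63 0.88] M jig [-0.065  0.072  0.013] tilt 0.0011
```

move_arm(
  targets=[
    {"slide": [0, 0, 0.002], "turn": [0, 0, 0], "claw": 0},
    {"slide": [0, 0, 0], "turn": [0, 0, 0], "claw": 0},
  ],
)

```text
time: 13.55
tcp_pos: [0.5545, -0.0315, 0.1019]
tool_rot: [0.989, -0.146, -0.0, -0.0]
wrist_force: [0.5, 0.0, 0.2]
finger_gap: 0.0003
```

```bash
python3 st.py
```

```text
t 13.55 jig [-0.0005  0.0224  0.1019] F jig [0.43 0.18 0.2 ] M jig [-0.08   0.091 -0.048] tilt 0.0008
```

move_arm(
  targets=[
    {"slide": [0, 0, 0.001], "turn": [0, 0, 0], "claw": 0},
    {"slide": [0, 0, 0], "turn": [0, 0, 0], "claw": 0},
  ],
)

```text
time: 13.8
tcp_pos: [0.5547, -0.0315, 0.1012]
tool_rot: [0.989, -0.146, -0.0, -0.0]
wrist_force: [-0.1, -0.1, 2.2]
finger_gap: 0.0004
```

```bash
python3 st.py
```

```text
t 13.8 jig [-0.0004  0.0225  0.1012] F jig [-0.1  -0.09  2.23] M jig [-0.074  0.216  0.021] tilt 0.0004
```

move_arm(
  targets=[
    {"slide": [0, 0, 0.001], "turn": [0, 0, 0], "claw": 0},
    {"slide": [0, 0, 0], "turn": [0, 0, 0], "claw": 0},
  ],
)

```text
time: 14.05
tcp_pos: [0.5548, -0.0315, 0.1012]
tool_rot: [0.989, -0.146, -0.0, -0.0]
wrist_force: [-5.2, 0.4, 10.1]
finger_gap: 0.0006
```

```bash
python3 st.py
```

```text
t 14.05 jig [-0.0003  0.0225  0.1012] F jig [-5.11 -1.15 10.08] M jig [-0.174  0.879 -0.045] tilt 0.0002
```

move_arm(
  targets=[
    {"slide": [0, 0, 0.001], "turn": [0, 0, 0], "claw": 0},
    {"slide": [0, 0, 0], "turn": [0, 0, 0], "claw": 0},
  ],
)

```text
time: 14.3
tcp_pos: [0.5549, -0.0316, 0.1011]
tool_rot: [0.989, -0.146, 0.0, -0.0]
wrist_force: [-8.4, 0.9, 16.6]
finger_gap: 0.0004
```

```bash
python3 st.py
```

```text
t 14.3 jig [-0.0002  0.0225  0.1011] F jig [-8.33 -1.6  16.59] M jig [-0.408  1.636  0.046] tilt -0.0001
```

move_arm(
  targets=[
    {"slide": [0, 0, -0.004], "turn": [0, 0, 0], "claw": 0},
    {"slide": [0, 0, -0.05], "turn": [0, 0, 0], "claw": 0},
    {"slide": [0, 0, -0.05], "turn": [0, 0, 0], "claw": 0},
    {"slide": [0, 0, -0.05], "turn": [0, 0, 0], "claw": 0},
    {"slide": [0, 0, -0.05], "turn": [0, 0, 0], "claw": 0},
    {"slide": [0, -0.05, 0], "turn": [0, 0, 0], "claw": 0},
    {"slide": [0, -0.06, 0], "turn": [0, 0, 0], "claw": 0},
    {"slide": [0, -0.06, 0], "turn": [0, 0, 0], "claw": 0},
  ],
)

```text
time: 15.3
tcp_pos: [0.6041, 0.1326, 0.3029]
tool_rot: [0.989, -0.146, -0.0, -0.0]
wrist_force: [0.7, -0.6, 0.2]
finger_gap: 0.0005
```

move_arm(
  targets=[
    {"slide": [0, -0.06, 0], "turn": [0, 0, 0], "claw": 0},
    {"slide": [0, 0, 0], "turn": [0, 0, 0], "claw": 0},
  ],
)

```text
time: 15.55
tcp_pos: [0.6207, 0.1929, 0.3009]
tool_rot: [0.99, -0.143, -0.002, -0.0]
wrist_force: [-0.5, -1.8, -0.2]
finger_gap: 0.0002
```

```bash
python3 st.py; python3 look.py 11 0; python3 prof.py 11
```

```text
t 15.55 jig [-0.0013  0.2564  0.3009] F jig [ 0.01 -1.88 -0.17] M jig [-0.09   0.049  0.038] tilt 0.0033
t 15.55 pos [0.6207 0.1929 0.3009] F [-0.5 -1.8 -0.2] gap 0.0002
slide mm now-axes [  1.3 298.4 230. ] in target axes [  1.3 298.4 229.9] turn deg [0.01 0.19 0.14] q [0.22 0.25 1.2  0.   1.69 0.51]
side [338 202  18  13 119] [346.85 207.45]
top [335 224  16  13 157] [342.88 229.79]
flat in jig -0.0007 0.0246 0.1013 gap 0.0013434285412306122
11 top flat edges mm -14.499999999999979 12.500000000000046 sil -34.99999999999999 15.000000000000048 slope -0.1
11 side flat edges mm -11.999999999999975 12.500000000000046 sil -28.49999999999999 13.500000000000046 slope -0.682
```

View pics/z11.png

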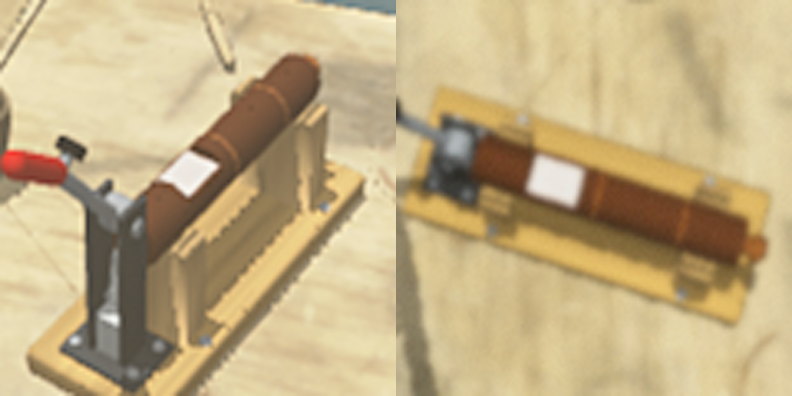

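View pics/side11.png

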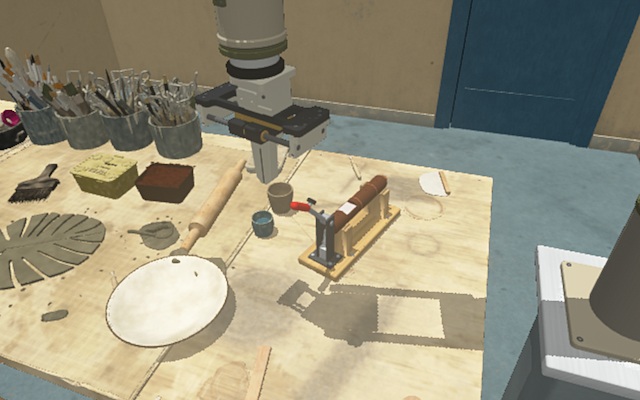

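move_arm(
  targets=[
    {"slide": [0.001, 0, 0.035], "turn": [0, 0, 0], "claw": 0},
    {"slide": [0, 0, 0.035], "turn": [0, 0, 0], "claw": 0},
    {"slide": [0, 0, 0.035], "turn": [0, 0, 0], "claw": 0},
    {"slide": [0, 0.02, 0], "turn": [0, 0, 0], "claw": 0},
    {"slide": [0, 0.01, 0], "turn": [0, 0, 0], "claw": 0},
    {"slide": [0, 0, 0], "turn": [0, 0, 0], "claw": 0},
  ],
)

```text
time: 16.4
tcp_pos: [0.6143, 0.1582, 0.2007]
tool_rot: [0.989, -0.147, 0.001, -0.001]
wrist_force: [0.1, 0.6, 0.4]
finger_gap: 0.0004
```

```bash
python3 st.py; python3 - <<'E'
from h import *
for n in("side","top"): cv2.imwrite(f"pics/{n}12.png",grab_frame(n)[:,:,::-1])
a=cv2.resize(cv2.imread("pics/side12.png")[130:260,230:360],None,fx=3,fy=3,interpolation=cv2.INTER_CUBIC)
b=cv2.resize(cv2.imread("pics/top12.png")[130:260,230:360],None,fx=3,fy=3,interpolation=cv2.INTER_CUBIC)
cv2.imwrite("pics/z12.png",np.hstack([a,b]))
E
```

```text
t 16.4 jig [0.0025 0.2213 0.2007] F jig [-0.1   0.6   0.37] M jig [-0.1    0.05   0.012] tilt -0.0027
```

View pics/z12.png

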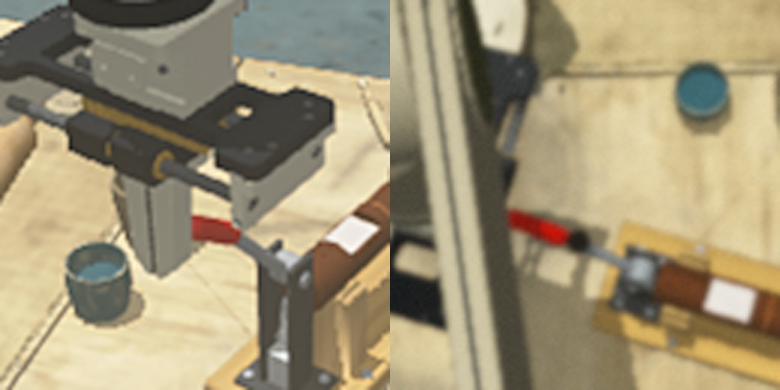

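move_arm(
  targets=[
    {"slide": [-0.001, 0.012, 0.004], "turn": [0, 0, 0], "claw": 0},
    {"slide": [0, 0.012, 0], "turn": [0, 0, 0], "claw": 0},
    {"slide": [0, 0.012, 0], "turn": [0, 0, 0], "claw": 0},
    {"slide": [0, 0.012, 0], "turn": [0, 0, 0], "claw": 0},
    {"slide": [0, 0.012, 0], "turn": [0, 0, 0], "claw": 0},
    {"slide": [0, 0.012, 0], "turn": [0, 0, 0], "claw": 0},
  ],
)

```text
time: 17.25
tcp_pos: [0.5916, 0.0908, 0.1944]
tool_rot: [0.989, -0.145, 0.0, -0.0]
wrist_force: [2.0, 2.4, 2.3]
finger_gap: 0.0004
```

```bash
python3 st.py; python3 - <<'E'
from h import *
cv2.imwrite(f"pics/side13.png",grab_frame("side")[:,:,::-1])
a=cv2.resize(cv2.imread("pics/side13.png")[130:260,250:400],None,fx=4,fy=4,interpolation=cv2.INTER_CUBIC)
cv2.imwrite("pics/z13.png",a)
E
```

```text
t 17.25 jig [-0.      0.1503  0.1944] F jig [1.17 2.9  2.33] M jig [ 0.3   -0.056  0.009] tilt -0.0001
```

View pics/z13.png

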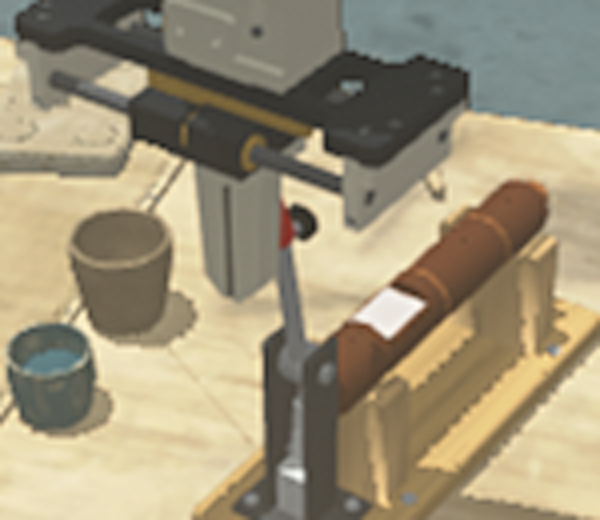

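move_arm(
  targets=[
    {"slide": [0, 0.01, 0], "turn": [0, 0, 0], "claw": 0},
    {"slide": [0, 0.01, 0], "turn": [0, 0, 0], "claw": 0},
    {"slide": [0, 0.01, 0], "turn": [0, 0, 0], "claw": 0},
    {"slide": [0, 0.01, 0], "turn": [0, 0, 0], "claw": 0},
    {"slide": [0, 0.01, 0], "turn": [0, 0, 0], "claw": 0},
    {"slide": [0, 0.006, 0], "turn": [0, 0, 0], "claw": 0},
    {"slide": [0, 0, 0], "turn": [0, 0, 0], "claw": 0},
    {"slide": [0, 0, 0], "turn": [0, 0, 0], "claw": 0},
  ],
)

```text
time: 18.3
tcp_pos: [0.5754, 0.0375, 0.1939]
tool_rot: [0.989, -0.146, -0.0, -0.0]
wrist_force: [-0.3, 0.3, -0.5]
finger_gap: 0.0002
```

```bash
python3 st.py; python3 - <<'E'
from h import *
cv2.imwrite(f"pics/side14.png",grab_frame("side")[:,:,::-1])
a=cv2.resize(cv2.imread("pics/side14.png")[130:260,250:400],None,fx=4,fy=4,interpolation=cv2.INTER_CUBIC)
cv2.imwrite("pics/z14.png",a)
E
```

```text
t 18.3 jig [-0.0003  0.0946  0.1939] F jig [-0.33  0.21 -0.48] M jig [-0.093  0.019  0.022] tilt 0.0008
```

View pics/z14.png

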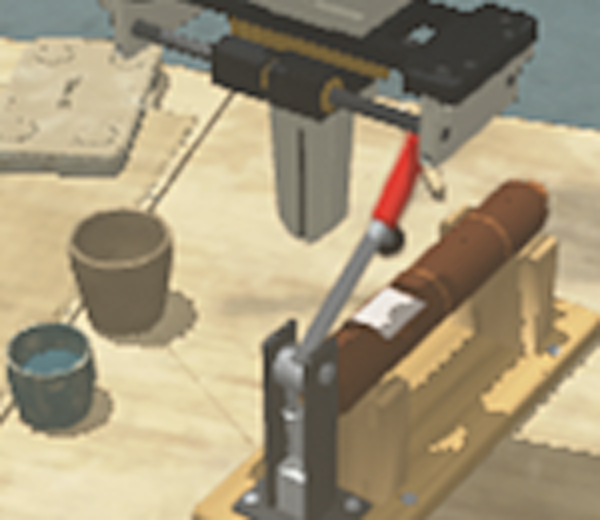

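move_arm(
  targets=[
    {"slide": [0, 0, 0], "turn": [0, 0, 0], "claw": 0},
    {"slide": [0, 0, 0], "turn": [0, 0, 0], "claw": 0},
    {"slide": [0, 0, 0], "turn": [0, 0, 0], "claw": 0},
    {"slide": [0, 0, 0], "turn": [0, 0, 0], "claw": 0},
    {"slide": [0, 0, 0], "turn": [0, 0, 0], "claw": 0},
    {"slide": [0, 0, 0], "turn": [0, 0, 0], "claw": 0},
  ],
)

```text
time: 19.1
tcp_pos: [0.5753, 0.0374, 0.1939]
tool_rot: [0.989, -0.146, -0.0, -0.0]
wrist_force: [0.3, 0.3, -0.4]
finger_gap: 0.0005
```

```bash
python3 st.py; python3 - <<'E'
from h import *
cv2.imwrite(f"pics/side15.png",grab_frame("side")[:,:,::-1])
a=cv2.resize(cv2.imread("pics/side15.png")[130:260,250:400],None,fx=4,fy=4,interpolation=cv2.INTER_CUBIC)
cv2.imwrite("pics/z15.png",a)
E
```

```text
t 19.1 jig [-0.0003  0.0945  0.1939] F jig [ 0.18  0.36 -0.39] M jig [-0.056  0.056 -0.005] tilt 0.0009
```

View pics/z15.png

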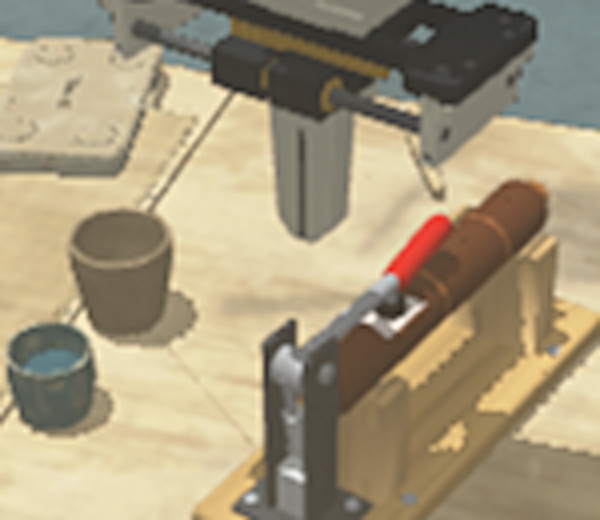

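move_arm(
  targets=[
    {"slide": [0, -0.02, -0.04], "turn": [0, 0, 0], "claw": 0},
    {"slide": [0, -0.05, -0.05], "turn": [0, 0, 0], "claw": 0},
    {"slide": [0, -0.06, -0.04], "turn": [0, 0, 0], "claw": 0},
    {"slide": [0, -0.06, 0], "turn": [0, 0, 0], "claw": 0},
    {"slide": [0, -0.06, 0], "turn": [0, 0, 0], "claw": 0},
    {"slide": [0, 0, 0], "turn": [0, 0, 0], "claw": 0},
    {"slide": [0, 0, 0], "turn": [0, 0, 0], "claw": 0},
  ],
)

```text
time: 20.02
tcp_pos: [0.6434, 0.2635, 0.3122]
tool_rot: [0.989, -0.145, -0.001, 0.0]
wrist_force: [0.1, -0.3, 0.1]
finger_gap: 0.0007
```

```bash
python3 look.py 16 0; python3 - <<'E'
from h import *
r={}
for n in("side","top"):
    im=cv2.imread(f"pics/{n}16.png"); h=cv2.cvtColor(im,cv2.COLOR_BGR2HSV)
    k=cv2.inRange(h,(0,170,110),(6,255,255)); p=proj(n,J(0,0,.12)); m=np.zeros_like(k); cv2.circle(m,tuple(int(v) for v in p),40,255,-1); k&=m
    _,_,st,ce=cv2.connectedComponentsWithStats(k); i=1+np.argmax(st[1:,4]); r[n]=ce[i]; print(n,st[i],ce[i].round(2))
p,e=tri(r["side"],r["top"]); d=p-J(0,0,0); ey=J(0,1,0)-J(0,0,0); ex=J(1,0,0)-J(0,0,0); print(d@ex,d@ey,p[2],e)
for q in(2.18,2.22,2.27): print(q,proj("side",L(q,.1085,-.0)).round(1),proj("top",L(q,.1085)).round(1))
E
```

```text
t 20.02 pos [0.6434 0.2635 0.3122] F [ 0.1 -0.3  0.1] gap 0.0007
slide mm now-axes [  0.7 372.4 241.5] in target axes [-3.000e-01  3.726e+02  2.412e+02] turn deg [ 0.05  0.08 -0.1 ] q [0.31 0.38 1.02 0.   1.74 0.61]
side [332 199  24  16 137] [342.98 207.07]
top [328 223  21  14 117] [338.33 228.34]
flat in jig -0.0001 0.0366 0.1095 gap 0.0038889627812703207
side [347 184  15  17  96] [354.31 191.47]
top [345 228  22  10 132] [356.23 232.61]
0.0002736862045351624 -0.0075605392724374144 0.12373724130162128 0.0032657924607059725
2.18 [353.9 190.5] [353.9 231.2]
2.22 [353.9 192.1] [354.  231.4]
2.27 [353.9 194.1] [353.9 231.6]
```

View pics/z16.png

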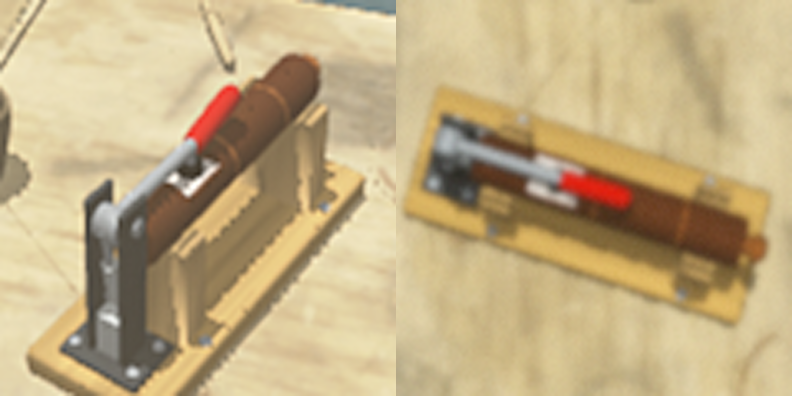

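```bash
python3 -c "
from h import *
goto(J(0,.001,.15),0)"
```

```text
t 20.12 pos [0.6436 0.2624 0.3133] F [ 0.  -0.6 -0.4] gap 0.0004
slide mm now-axes [  0.4 328.6 163.3] in target axes [ -0.8 328.6 163.3] turn deg [-0.    0.01 -0.21] q [0.31 0.38 1.03 0.   1.74 0.61]
```

move_arm(
  targets=[
    {"slide": [0, 0.06, 0], "turn": [0, 0, 0], "claw": 0},
    {"slide": [0, 0.06, 0], "turn": [0, 0, 0], "claw": 0},
    {"slide": [0, 0.06, 0], "turn": [0, 0, 0], "claw": 0},
    {"slide": [0, 0.06, 0], "turn": [0, 0, 0], "claw": 0},
    {"slide": [0, 0.06, 0.05], "turn": [0, 0, 0], "claw": 0},
    {"slide": [0, 0.028, 0.05], "turn": [0, 0, 0], "claw": 0},
    {"slide": [0, 0, 0.05], "turn": [0, 0, 0], "claw": 0},
    {"slide": [0, 0, 0], "turn": [0, 0, 0], "claw": 0},
  ],
)

```text
time: 21.12
tcp_pos: [0.5486, -0.04, 0.1691]
tool_rot: [0.989, -0.147, -0.004, -0.0]
wrist_force: [-0.1, -0.2, -0.3]
finger_gap: 0.0002
```

move_arm(
  targets=[
    {"slide": [0, 0, 0.01], "turn": [0, 0, 0], "claw": 0},
    {"slide": [0, 0, 0], "turn": [0, 0, 0], "claw": 0},
    {"slide": [0, 0, 0], "turn": [0, 0, 0], "claw": 0},
  ],
)

```text
time: 21.5
tcp_pos: [0.5534, -0.0389, 0.1646]
tool_rot: [0.989, -0.145, 0.001, -0.0]
wrist_force: [0.2, -0.8, -0.2]
finger_gap: 0.0006
```

```bash
python3 st.py
```

```text
t 21.5 jig [0.0005 0.0151 0.1646] F jig [ 0.38 -0.73 -0.2 ] M jig [-0.097  0.052  0.014] tilt -0.0019
```

move_arm(
  targets=[
    {"slide": [0, 0.014, 0.01], "turn": [0, 0, 0], "claw": 0},
    {"slide": [0, 0, 0.015], "turn": [0, 0, 0], "claw": 0},
    {"slide": [0, 0, 0.004], "turn": [0, 0, 0], "claw": 0},
    {"slide": [0, 0, 0], "turn": [0, 0, 0], "claw": 0},
  ],
)

```text
time: 22.0
tcp_pos: [0.5478, -0.0524, 0.1331]
tool_rot: [0.989, -0.146, -0.001, -0.0]
wrist_force: [0.1, -0.1, -0.6]
finger_gap: 0.0005
```

```bash
python3 st.py
```

```text
t 22.0 jig [-0.001   0.0005  0.1331] F jig [ 0.11 -0.08 -0.56] M jig [-0.113  0.052 -0.017] tilt 0.0021
```

move_arm(
  targets=[
    {"slide": [0, 0, 0.003], "turn": [0, 0, 0], "claw": 0},
    {"slide": [0, 0, 0], "turn": [0, 0, 0], "claw": 0},
  ],
)

```text
time: 22.25
tcp_pos: [0.5485, -0.0525, 0.132]
tool_rot: [0.989, -0.146, -0.0, 0.0]
wrist_force: [-5.2, -0.6, 10.5]
finger_gap: 0.0007
```

move_arm(
  targets=[
    {"slide": [0, 0, 0.0015], "turn": [0, 0, 0], "claw": 0},
    {"slide": [0, 0, 0], "turn": [0, 0, 0], "claw": 0},
  ],
)

```text
time: 22.5
tcp_pos: [0.5487, -0.0525, 0.1317]
tool_rot: [0.989, -0.146, 0.0, 0.0]
wrist_force: [-9.0, 1.6, 18.8]
finger_gap: 0.0004
```

```bash
python3 st.py
```

```text
t 22.5 jig [-1.000e-04  7.000e-04  1.317e-01] F jig [-9.04 -1.02 18.76] M jig [-0.61   1.744 -0.045] tilt -0.0005
```

move_arm(
  targets=[
    {"slide": [0, 0, -0.005], "turn": [0, 0, 0], "claw": 0},
    {"slide": [0, 0, -0.05], "turn": [0, 0, 0], "claw": 0},
    {"slide": [0, 0, -0.06], "turn": [0, 0, 0], "claw": 0},
    {"slide": [0, -0.03, -0.06], "turn": [0, 0, 0], "claw": 0},
    {"slide": [0, -0.06, 0], "turn": [0, 0, 0], "claw": 0},
    {"slide": [0, -0.06, 0], "turn": [0, 0, 0], "claw": 0},
    {"slide": [0, -0.06, 0], "turn": [0, 0, 0], "claw": 0},
    {"slide": [0, -0.06, 0], "turn": [0, 0, 0], "claw": 0},
  ],
)

```text
time: 23.5
tcp_pos: [0.6259, 0.2062, 0.2997]
tool_rot: [0.989, -0.146, -0.001, -0.0]
wrist_force: [1.4, -0.1, 0.1]
finger_gap: 0.0003
```

move_arm(
  targets=[
    {"slide": [0, 0, 0], "turn": [0, 0, 0], "claw": 0},
    {"slide": [0, 0, 0], "turn": [0, 0, 0], "claw": 0},
    {"slide": [0, 0, 0], "turn": [0, 0, 0], "claw": 0},
  ],
)

```text
time: 23.88
tcp_pos: [0.6257, 0.2029, 0.3004]
tool_rot: [0.989, -0.146, -0.0, -0.0]
wrist_force: [-0.3, 0.2, -0.4]
finger_gap: 0.0003
```

```bash
python3 look.py 17 0; python3 - <<'E'
import cv2,numpy as np
a=cv2.resize(cv2.imread("pics/side17.png")[175:235,310:385],None,fx=8,fy=8,interpolation=cv2.INTER_CUBIC);cv2.imwrite("pics/s17.png",a)
E
```

```text
t 23.88 pos [0.6257 0.2029 0.3004] F [-0.3  0.2 -0.4] gap 0.0003
slide mm now-axes [  0.7 309.5 229.4] in target axes [ -0.6 309.5 229.4] turn deg [ 0.    0.03 -0.22] q [0.24 0.27 1.18 0.   1.69 0.53]
side [332 199  24  16 135] [342.93 207.05]
top [328 223  21  14 126] [338.21 228.2 ]
flat in jig 0.0 0.0369 0.1097 gap 0.003599696271257891
```

View pics/z17.png

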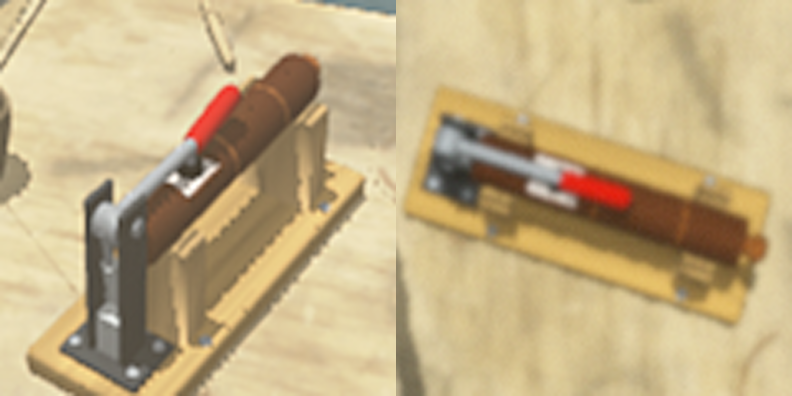

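View pics/s17.png

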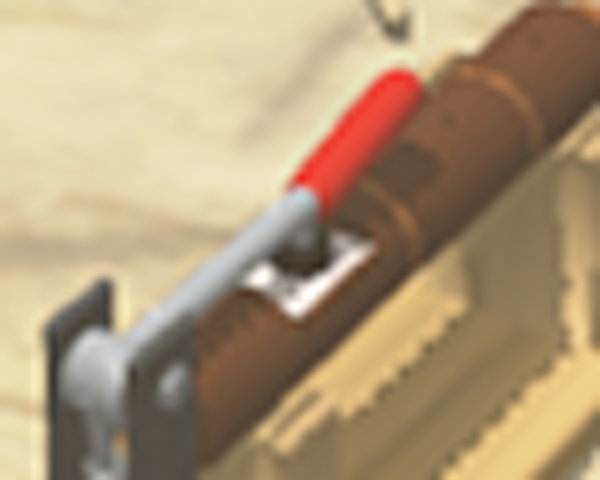

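```bash
python3 -c "
from plant import hand_in
print(hand_in())"
```

```text
the job is handed in; nothing more can be done
None
```

I rolled the roller about 0.87 rad in one grip until its white flat faced up. Then I pushed the lever over the top with the closed fingers, and it snapped shut on the flat. I handed the job in at about 24 s with the arm clear; the hand-in gave no verdict.

**Last checks:**
- **Roller:** The final pictures show it in the V-block with the pad on the flat. Neither cup was touched.
- **Height of the flat:** A fingertip press on the flat, before closing, read 101.1 mm. A level flat in a seated roller gives 101 mm.
- **Lever:** It felt firm under a light press. The grip top read 132 mm, against 127.5 mm for a straight lever lying level. I put this down to the grip being bent outward, which the first pictures also show, but I could not confirm the lever angle exactly.

**What disagreed or did nothing:**
- **Flat angle:** Different readings of the camera pictures ranged from about -0.1 to +0.14 rad, against the 0.12 rad limit. The fingertip press pointed to about 0.01 to 0.05 rad, and I relied on it.
- **Small correction:** A second grip, turned about 3 degrees to correct the angle, made no visible change.

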